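# Lock a hot-swap power supply into its shelf with its cam lever

### The arm

A 6-joint arm with a two-finger parallel gripper is mounted at the origin on the work surface. World frame = base frame: x ahead of the robot, y to its left, z up, the work surface at z = 0. Lengths are in m, angles in rad, forces in N, time in s.
With the tool pointing down it reaches from about 0.4 to 0.825 m from the base axis. Payload 7 kg.
Tool frame: the origin (TCP) lies on the centre line of the jaws, within the pads' length; the fingertips stand arm.tip_reach ahead of it and the grasp point (between the pads) lies 5 mm behind it (arm.tip_reach is the distance from the TCP to the fingertips, in m); z points along the fingers, y is the line along which they close (so a half turn about z gives the same grasp; the last joint's range is limited). The gripper opens to 88 mm and grips with 3 to 60 N. Pads are 19 mm wide; open, the fingers measure 130 mm over their backs; the gripper's body (78 mm by 193 mm) begins 47 mm behind the grasp point.
Start: joints at [1.494, 0.359, 0.012, 0, -1.224, -0.288], TCP at [0.241, 0.631, 0.241] pointing down, gripper open.
Joint ranges: [-3.07, 3.07], [-1.43, 2.12], [-1.02, 1.25], [-3.03, 1.67], [-3.05, -0], [-3.03, 3.03]. Speed limits (rad/s): [2.39, 2.39, 3.01, 3.14, 3.14, 3.14].

### API

Orientations are given as [roll, pitch, yaw] about the fixed x, y, z axes, in that order (R = Rz(yaw) Ry(pitch) Rx(roll)).
In Python, from station import status, optics, order, arm gives the robot as it stands. The module is installed in compiled form; this text tells all that it offers.
- The arm moves only by the shell command python3 -m jog 'ROWS' [FORCE]. ROWS is JSON, a list of rows, each a list of 3 entries, a list of its own where there are three numbers: the gripper command: -1 is shut, 1 is fully open, values between are in proportion, then the shift along the tool's x, y, z in mm, then the turn about the tool's z in rad. A call has 1 to 20 rows; each row is the pose to reach, as a shift and turn from the pose commanded when the call began, along the tool's axes at that moment; what a row does not reach only later rows make up. A row lasts 1/8 s, in which the tool goes at most 62.5 mm and 10.7 degrees, less where a joint would pass 70% of its speed; a pose out of reach is approached as far as the arm can. A call with a gripper value outside its range is refused whole. The fingers move at their own pace and stop on an object; FORCE is the grip in N (left out, the last holds). Time passes only in rows, so rows that repeat a pose let the fingers close. It gives the time, the measured TCP pose, the force, the opening and the grip force at its end, in the units of the state.
- status.get_state(): the state, without advancing time (a new reading comes with each control period).
- optics.grab_frame(name): name is "side" or "top" or "wrist"; returns a dict with "color" (420x560x3 uint8, red, green, blue), "mtx" (3x3 intrinsics, pixels), "cam_to_world" (4x4, takes a point from camera to world coordinates). Camera axes: x right, y down, z forward; pixel columns grow to the right and rows downward; lengths in m; the calibration is good to about 2 mm. The wrist camera is an equidistant fisheye: a pixel r from the principal point sees the ray r / f radians off the axis. A picture is of the moment at which its call begins. There is no depth.
- order.job_done(): hands the job in; it is judged then, once.
The state is a dict: "t": time; "q": joint angles; "qd": joint speeds; "joint_efforts": joint torques, N m; "eef_pos": TCP position; "ee_rot": TCP orientation; "force": force on the tool from outside, world axes, zero at the start; "moment": the same for the moment, N m; "width": finger opening in m; "gripper_force": force on a finger pad.
Only numpy, scipy, OpenCV 4.12 (cv2) and the standard library are available. Lean on these libraries where they do the work, as an engineer would, in place of code of your own. Each camera call takes 0.05 s, during which the arm holds its last target. There are 200 camera calls.

### The job

The supply in the lower left bay of the power shelf (left as the robot sees its front) is sticking out with its orange lever swung open. Push it in with the lever still open until it meets the sprung connector at the back of the bay, then swing the lever shut so that its foot draws the supply fully home and its end snaps into the catch; do not force it with more than 60 N, and take your hand away. Leave the other things on the bench where they are.

Things in the scene. Friction and masses are not known exactly. Their poses are not given: they have to be found in the camera images.
- power_shelf: the galvanised power shelf, fixed, 260 mm wide, 240 deep, 159 high: two rows of two supplies under a dark controller unit that juts out. Top left holds a grey blank; the two at the right are locked, their orange levers shut as this one should end. Origin on the bench, under the middle of the lower left bay's mouth; x level into the shelf, y level to the left as the robot sees the front, z up
- bay_mouth (a point): middle of the lower left bay's mouth (104 x 45 mm), in the shelf's front plane, 39 mm above the bench; axes as the shelf's. The front reaches from 190 mm right to 70 mm left of it; the dark controller unit stands 30 mm proud of it, from 77 to 118 mm above this point: a gripper held upright is stopped by it short of the shut lever; lean it 35 to 45 degrees, fingers into the shelf
- supply (a joint): how far the supply to refit (dark faceplate 94 x 40 mm, 180 mm deep, 0.85 kg) stands out from fully home, m; 0 home, 0.06 fully out. Slides along the shelf's x with 4 N of friction. It meets a sprung connector 5 mm before home, which pushes back with 6 N, rising to 10 N when home, on top of the friction; with the lever open and the hand off, it comes back to stand 5 to 7 mm out
- face_mid (a point): place to push on the supply's faceplate: half-way up, 10 mm right of the bay's middle, clear of the open lever; axes as the shelf's. When home it lies 4 mm inside the front plane
- lever (a joint): angle of the orange lever, rad: 0 shut (arm along the supply's front, pointing right), 1.4 wide open (arm pointing out of the shelf). Upright pin on the supply. Its steel foot swings out behind the shelf's left lip below 0.8 rad and draws the supply in, if that stands out less than 10 mm; otherwise the foot lands outside the lip and the supply is stuck out. Unlatched, a weak spring opens it
- catch (a joint): how far the sprung steel catch at the right end of the supply's face is pushed aside, m; 0 at rest, 0.006 at most. The lever's end starts to push it aside at 0.15 rad and snaps behind it at about 0.05 rad, which takes 9 to 15 N at the pad; the lever then stays within 0.02 rad of shut. Press the lever with 60 N at most
- lever_pin (a point): the lever's pin, at half the arm's height; 41 mm left of the bay's middle and, when the supply is home, 1 mm in front of the shelf's front plane. The arm, 16 mm high and 8 mm thick, reaches 82 mm from it; the arm's outer face runs 8 mm outside the pin. Axes as the lever's pad
- lever_pad (a point): middle of the ribbed pad on the arm's outer face, where to push it shut: 64 mm along the arm from the pin and 8 mm outward. Own axes: -y along the arm away from the pin, -x straight out of the outer face, z up; parallel to the shelf's when shut
- spool_mid (a point): bystander, leave alone: spool of solder wire, 62 mm across, 48 mm high, standing on the bench left of the shelf; point at its centre
- bottle_mid (a point): bystander, leave alone: flux bottle 48 mm across, 110 mm high, left of the shelf; point at half height
- screwdriver_grip (a point): bystander, leave alone: yellow screwdriver 190 mm long lying on the bench in front of the right half of the shelf; point at its handle
- board_mid (a point): bystander, leave alone: green circuit board 110 x 75 mm on short pillars, right of the shelf; point at its centre

How it is judged:
On the way, in this order (a step that is already met when the one before it is completed fails the run):
1. the supply is pushed in to the connector while its lever is still open (value of joint supply below 0.0095 m and value of joint lever above 0.9 rad), for 0.1 s.
2. the lever is shut and the supply home (value of joint lever below 0.035 rad and value of joint supply below 0.0025 m), for 0.2 s.
At the end, for the whole second after the job is handed in: the lever stays shut by itself in its catch (within 0.035 rad of fully shut), the supply is home (within 2.5 mm), both are at rest and the hand is off (all of step 2 and velocity of joint lever between -0.05 and 0.05 rad/s and velocity of joint supply between -0.01 and 0.01 m/s); the robot touches nothing.
It fails at once if the lever is forced (pressed with more than 60 N) (contact force between lever and the arm above 60 N or contact force between lever and the fingers above 60 N).
It fails at once if a bystander is pushed more than 15 mm (distance of any of spool_mid, bottle_mid, screwdriver_grip, board_mid from where it was at the start of the episode above 0.015 m).
It also fails if it takes over 42 s, if anything falls off the work surface, if the arm or the gripper's body presses on something with over 40 N, if the wrist force passes 120 N, or if a joint passes its speed limit or range.

## Working session

There is one attempt and no reset: what is moved stays moved. The work goes in short steps, Python scripts to look and compute and a shell command to move; the robot and the scene stay as the last step left them, time stands still between calls to the robot, and variables do not carry over. Pictures are saved under pics/ and viewed, at most 10 in all, crops included, and the job is handed in when it is done.

```bash
mkdir -p pics
python3 - <<'E'
from station import status, optics, arm
import cv2,numpy as np
s=status.get_state();print(s['t'],s['eef_pos'],s['ee_rot'],s['width'],arm.tip_reach,[a for a in dir(arm) if a[0]!='_'])
for n in("side","top","wrist"):
    f=optics.grab_frame(n);cv2.imwrite(f'pics/{n}0.png',f['color'][:,:,::-1]);np.savez(f'{n}0.npz',**f)
    print(n,f['mtx'].round(1).tolist(),f['cam_to_world'].round(3).tolist())
E
```

```text
0.0 [0.24067086 0.63014377 0.23961661] [ 3.13993086e+00 -1.33166214e-04 -3.64933448e-01] 0.0877811510131172 0.014 ['Unreachable', 'tip_reach']
side [[414.8, 0.0, 287.0], [0.0, 414.8, 219.6], [0.0, 0.0, 1.0]] [[-0.958, -0.217, 0.189, 0.424], [-0.288, 0.728, -0.622, 0.545], [-0.003, -0.651, -0.759, 0.677], [0.0, 0.0, 0.0, 1.0]]
top [[539.1, 0.0, 278.9], [0.0, 539.1, 203.9], [0.0, 0.0, 1.0]] [[-0.022, -0.996, 0.087, 0.436], [-1.0, 0.022, -0.006, 0.045], [0.004, -0.087, -0.996, 1.428], [0.0, 0.0, 0.0, 1.0]]
wrist [[325.2, 0.0, 274.6], [0.0, 325.2, 209.4], [0.0, 0.0, 1.0]] [[-0.357, -0.896, -0.264, 0.313], [-0.934, 0.343, 0.099, 0.604], [0.002, 0.282, -0.959, 0.383], [0.0, 0.0, 0.0, 1.0]]
```

View pics/side0.png

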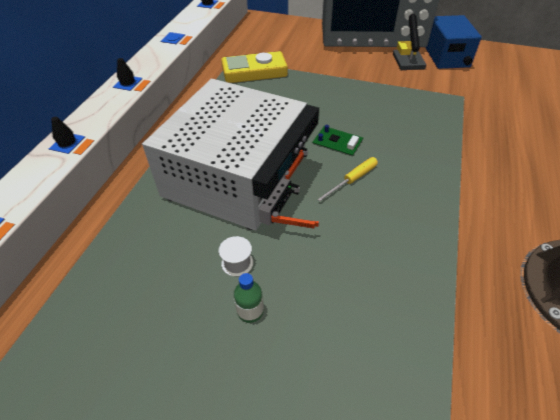

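View pics/top0.png

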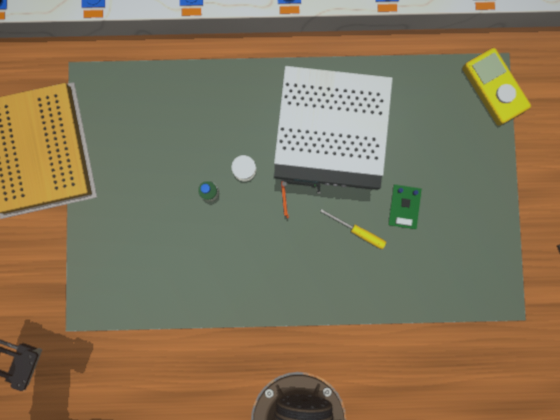

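The side view shows the shelf from its left, with the open orange lever from about (275,220) to (317,225). In the top view the controller's front edge runs from about (276,180) to (380,187), and the lever from (283,182) to (287,219). I'll zoom both.

Run:
```python
import cv2
a=cv2.imread('pics/side0.png')[80:240,140:340];b=cv2.imread('pics/top0.png')[60:225,265:400]
cv2.imwrite('pics/sidez.png',cv2.resize(a,None,fx=3.7,fy=3.7,interpolation=2))
cv2.imwrite('pics/topz.png',cv2.resize(b,None,fx=3.6,fy=3.6,interpolation=2))
```

```text
(no output)
```

View pics/sidez.png

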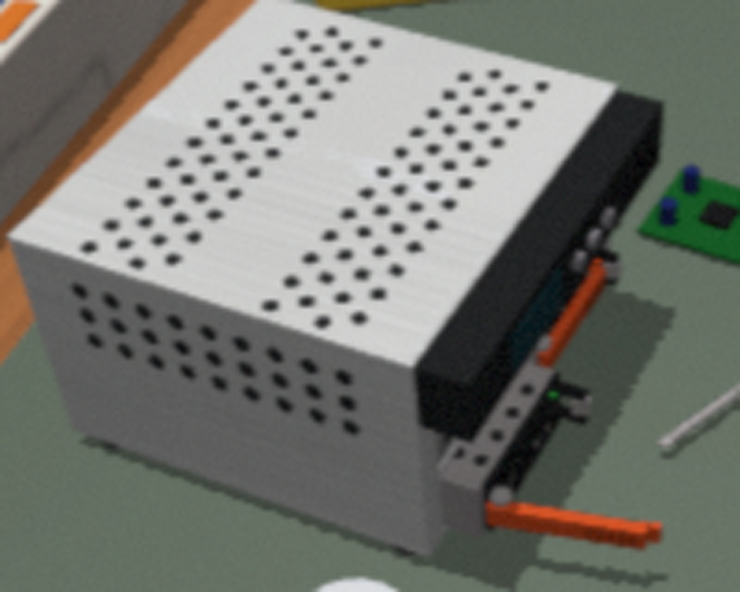

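View pics/topz.png

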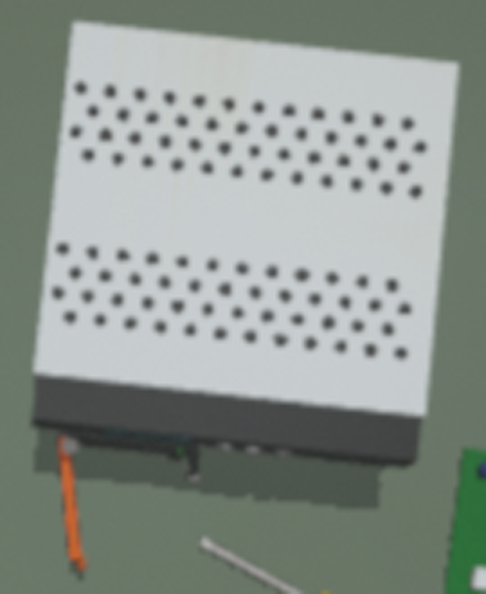

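The zooms show the shelf's top corners clearly: topz (34,375), (425,415), (73,22), (459,63); sidez (10,238), (415,368), (617,84). The lever's tip is at sidez (655,532) and topz (80,567), and its pin at sidez (500,494) and topz (68,446).

```bash
cat > h.py <<'E'
import numpy as np
from scipy.optimize import least_squares
def proj(f,P):
    T=f['cam_to_world'];p=(np.atleast_2d(P)-T[:3,3])@T[:3,:3];K=f['mtx']
    return np.c_[p[:,0]/p[:,2]*K[0,0]+K[0,2],p[:,1]/p[:,2]*K[1,1]+K[1,2]]
def W(S,P): # shelf->world
    c,s=np.cos(S[2]),np.sin(S[2]);P=np.atleast_2d(P)
    return np.c_[S[0]+c*P[:,0]-s*P[:,1],S[1]+s*P[:,0]+c*P[:,1],P[:,2]]
E
python3 - <<'E'
from h import *
t=dict(np.load('top0.npz'));s=dict(np.load('side0.npz'))
zt=lambda a:(np.array(a)+.5)/3.6-.5+[265,60]
zs=lambda a:(np.array(a)+.5)/3.7-.5+[140,80]
C=np.array([[0,.07,.159],[0,-.19,.159],[.24,.07,.159],[.24,-.19,.159]])
ut=zt([[34,375],[425,415],[73,22],[459,63]]);us=zs([[415,368],[617,84],[10,238]])
r=lambda S:np.r_[(proj(t,W(S,C))-ut).ravel(),(proj(s,W(S,C[:3]))-us).ravel()]
o=least_squares(r,[.55,0,0]);S=o.x;print(S,o.fun.round(1));np.save('S.npy',S)
# triangulate
def tri(a,b): return least_squares(lambda P:np.r_[(proj(t,P)-zt(a)).ravel(),(proj(s,P)-zs(b)).ravel()],[.5,0,.05])
for n,a,b in(('pin',[68,446],[500,494]),('tip',[80,567],[655,532])):
    q=tri(a,b);P=q.x;d=P[:2]-S[:2];c,sn=np.cos(S[2]),np.sin(S[2])
    print(n,P,q.fun.round(1),'shelf',[c*d[0]+sn*d[1],-sn*d[0]+c*d[1],P[2]])
for n,p in(('mouth',[0,0,.039]),('padshut',[-.007,-.023,.039])):print(n,W(S,p))
E
```

```text
[ 0.63341205 -0.0234797  -0.12834441] [ 0.  -0.   0.2  0.4 -0.3  0.3 -0.4  0.2 -0.3 -0.7  0.1 -0.1 -0.3 -0.2]
pin [0.60848992 0.02296997 0.05078913] [-0.  -0.1  0.1  0. ] shelf [np.float64(-0.030662351511972035), np.float64(0.0428777863703513), np.float64(0.05078912704151423)]
tip [0.52261131 0.01622717 0.04007233] [-0.  -0.2  0.2  0. ] shelf [np.float64(-0.11497160249072946), np.float64(0.02519864333596804), np.float64(0.04007232528621107)]
mouth [[ 0.63341205 -0.0234797   0.039     ]]
padshut [[ 0.6235258  -0.04539458  0.039     ]]
```

The fit is good: the supply stands about 30 mm out and the lever is at about 1.36 rad. The jog only turns about tool z, so I need to find out how a lean can come about. First I go in front of the shelf, high up, with the camera side towards the robot.

```bash
python3 -m jog '[[-1,[343,169,-160],1.2],[-1,[343,169,-160],1.2],[-1,[343,169,-160],1.2],[-1,[343,169,-160],1.2],[-1,[343,169,-160],1.2],[-1,[343,169,-160],1.2],[-1,[343,169,-160],1.2],[-1,[486,542,-160],2.9],[-1,[486,542,-160],2.9],[-1,[486,542,-160],2.9],[-1,[486,542,-160],2.9],[-1,[486,542,-160],2.9],[-1,[486,542,-160],2.9],[-1,[486,542,-160],2.9],[-1,[486,542,-160],2.9],[-1,[486,542,-160],2.9],[-1,[486,542,-160],2.9]]'; python3 -c "
from station import status
print(status.get_state()['q'])"
```

```text
t: 2.28
eef_pos: [0.5013, -0.0493, 0.4004]
ee_rot: [-3.142, -0.0, 3.019]
force: [0.9, -0.2, -1.0]
width: 0.0008
gripper_force: 0.0
[ 2.92444301e-01  6.20399332e-03 -7.13793006e-02 -1.18448983e-04
 -1.49350399e+00 -1.98614099e+00]
```

```bash
python3 -m jog '[[-1,[-450,0,0],0],[-1,[-450,0,0],0],[-1,[-450,0,0],0],[-1,[-450,0,0],0],[-1,[-450,0,0],0],[-1,[-450,0,0],0],[-1,[-450,0,0],0],[-1,[-450,0,0],0],[-1,[-450,0,0],0],[-1,[-450,0,0],0]]'; python3 -c "
from station import status
print(status.get_state()['q'])"; python3 -m jog '[[-1,[0,0,0],0]]'
```

```text
t: 3.52
eef_pos: [0.9211, -0.1017, 0.3894]
ee_rot: [-3.139, 0.033, 3.02]
force: [0.6, -1.9, 0.2]
width: 0.0007
gripper_force: 0.0
[ 0.10242589  0.87892841  1.25161867  0.01048819 -1.91182074 -1.79145594]
t: 3.65
eef_pos: [0.921, -0.1015, 0.39]
ee_rot: [-3.14, 0.034, 3.019]
force: [-0.5, -0.1, -0.5]
width: 0.0004
gripper_force: 0.0
```

Out of reach, the arm compromises with a slight lean in the right direction (pitch +0.034), and the lean seems to persist. I'll push further and then see whether it survives coming back.

```bash
python3 -m jog '[[-1,[-300,0,0],0],[-1,[-300,0,0],0],[-1,[-300,0,0],0],[-1,[-300,0,0],0],[-1,[-300,0,0],0],[-1,[-300,0,0],0]]'; python3 -m jog '[[-1,[250,0,0],0],[-1,[250,0,0],0],[-1,[250,0,0],0],[-1,[250,0,0],0],[-1,[250,0,0],0]]'; python3 -c "
from station import status
print(status.get_state()['q'])"
```

```text
t: 4.4
eef_pos: [0.9882, -0.1119, 0.3033]
ee_rot: [-3.133, 0.087, 3.019]
force: [0.3, -0.3, 0.3]
width: 0.0004
gripper_force: 0.0
t: 5.03
eef_pos: [0.7383, -0.0811, 0.2839]
ee_rot: [-3.134, 0.09, 3.019]
force: [1.7, 0.3, 1.3]
width: 0.0006
gripper_force: 0.0
[ 0.16828223  0.39719388  0.14977555  0.0346719  -1.23974111 -1.87188103]
```

The lean carries over from call to call, so I can wind it up against the reach limit. Again, for longer.

```bash
python3 -m jog '[[-1,[-700,0,0],0],[-1,[-700,0,0],0],[-1,[-700,0,0],0],[-1,[-700,0,0],0],[-1,[-700,0,0],0],[-1,[-700,0,0],0],[-1,[-700,0,0],0],[-1,[-700,0,0],0],[-1,[-700,0,0],0],[-1,[-700,0,0],0]]'; python3 -m jog '[[-1,[-62,0,0],0]]'; python3 -m jog '[[-1,[-300,0,0],0]]';python3 -m jog '[[-1,[-300,0,0],0]]'; python3 -c "
from station import status
print(status.get_state()['q'])"
```

```text
t: 6.28
eef_pos: [1.0409, -0.1199, 0.238]
ee_rot: [-3.128, 0.15, 3.019]
force: [0.2, -0.6, 0.3]
width: 0.0003
gripper_force: 0.0
t: 6.4
eef_pos: [1.0612, -0.1228, 0.2316]
ee_rot: [-3.124, 0.195, 3.02]
force: [1.2, 0.3, 0.2]
width: 0.0
gripper_force: 0.0
t: 6.52
eef_pos: [1.0807, -0.1253, 0.2267]
ee_rot: [-3.12, 0.24, 3.021]
force: [-0.1, 0.2, -0.1]
width: 0.0006
gripper_force: 0.0
t: 6.65
eef_pos: [1.0991, -0.1278, 0.2255]
ee_rot: [-3.115, 0.286, 3.022]
force: [-0.5, -0.9, -0.9]
width: 0.0003
gripper_force: 0.0
[ 0.08566948  1.08244343  1.25112707  0.08363853 -1.46470524 -1.77697376]
```

```bash
python3 -m jog '[[-1,[-300,0,0],0]]' >/dev/null; python3 -m jog '[[-1,[-300,0,0],0]]' >/dev/null; python3 -m jog '[[-1,[-300,0,0],0]]' >/dev/null;python3 -m jog '[[-1,[-300,0,0],0]]'; python3 -m jog '[[-1,[-300,0,0],0]]' >/dev/null;python3 -m jog '[[-1,[-300,0,0],0]]' >/dev/null;python3 -m jog '[[-1,[-300,0,0],0]]' >/dev/null;python3 -m jog '[[-1,[-300,0,0],0]]'; python3 -c "
from station import status
print(status.get_state()['q'])"
```

```text
t: 7.15
eef_pos: [1.1633, -0.1356, 0.2495]
ee_rot: [-3.096, 0.47, 3.029]
force: [-0.6, 0.4, -1.1]
width: 0.0008
gripper_force: 0.0
t: 7.65
eef_pos: [1.2101, -0.1395, 0.3125]
ee_rot: [-3.072, 0.651, 3.042]
force: [0.7, -0.7, -0.2]
width: 0.0004
gripper_force: 0.0
[ 0.09632     1.07877727  1.25107967  0.2075762  -1.12124776 -1.82070242]
```

```bash
python3 -m jog '[[-1,[-300,0,0],0]]' >/dev/null
cat >> h.py <<'E'
from scipy.spatial.transform import Rotation
def here():
    from station import status
    s=status.get_state();R=Rotation.from_euler('xyz',s['ee_rot']).as_matrix();return s,np.array(s['eef_pos']),R
def go(tip): # mm shift in tool axes to bring fingertip point (TCP+14 mm) to world tip
    s,p,R=here();return ((np.array(tip)-(p+.014*R[:,2]))@R*1000).round(1)
E
python3 - <<'E'
from h import *
s,p,R=here();S=np.load('S.npy');print(s['t'],p,s['ee_rot'],R.round(3).tolist())
c,sn=np.cos(S[2]),np.sin(S[2]);B=np.array([[c,-sn,0],[sn,c,0],[0,0,1]]);print('tool axes in shelf frame',(B.T@R).round(3).tolist())
a=W(S,[-.13,-.010,.30])[0];b=W(S,[-.10,-.010,.045])[0]
print(a,go(a),b,go(b))
E
```

```text
7.775 [ 1.21879761 -0.1397539   0.33318889] [-3.06563042  0.69458083  3.04572345] [[-0.765, 0.144, 0.628], [0.074, 0.988, -0.137], [-0.64, -0.058, -0.766]]
tool axes in shelf frame [[-0.768, 0.016, 0.64], [-0.025, 0.998, -0.055], [-0.64, -0.058, -0.766]]
[ 0.50320136 -0.01675845  0.3       ] [ 577.6   20.5 -454.8] [ 0.53295461 -0.02059822  0.045     ] [ 717.8   35.9 -240.2]
```

Lean is 40°, almost purely in the shelf's x-z plane. Now retreat to a spot in front of and above the supply.

```bash
python3 -m jog '[[-1,[577,21,-455],0],[-1,[577,21,-455],0],[-1,[577,21,-455],0],[-1,[577,21,-455],0],[-1,[577,21,-455],0],[-1,[577,21,-455],0],[-1,[577,21,-455],0],[-1,[577,21,-455],0],[-1,[577,21,-455],0],[-1,[577,21,-455],0],[-1,[577,21,-455],0],[-1,[577,21,-455],0],[-1,[577,21,-455],0]]'
python3 - <<'E'
from h import *
from station import optics
import cv2
s,p,R=here();S=np.load('S.npy');print(s['t'],p,s['ee_rot'],s['q'])
for q in([-.10,-.012,.15],[-.10,-.012,.038],[-.045,-.012,.038]): print(q,go(W(S,q)[0]))
t=dict(np.load('top0.npz'))
for n,u,z in(('spool',(243,168),.048),('bottle',(207,188),.11)):
    P=least_squares(lambda v:(proj(t,[v[0],v[1],z])-u).ravel(),[.5,.1]).x;d=P-S[:2];c,sn=np.cos(S[2]),np.sin(S[2]);print(n,P,'shelf',c*d[0]+sn*d[1],-sn*d[0]+c*d[1])
f=optics.grab_frame('wrist');cv2.imwrite('pics/w1.png',f['color'][:,:,::-1]);np.savez('w1.npz',**f)
E
```

```text
t: 9.4
eef_pos: [0.4954, -0.0151, 0.3199]
ee_rot: [-3.07, 0.685, 3.041]
force: [2.3, -4.4, 2.1]
width: 0.0002
gripper_force: 0.0
9.4 [ 0.49544333 -0.01505335  0.31994268] [-3.07009347  0.68532686  3.0413663 ] [ 0.56820011 -0.36735596 -1.0172564   0.91832794 -0.59796063 -2.96165962]
[-0.1, -0.012, 0.15] [ 78.3   7.4 141.4]
[-0.1, -0.012, 0.038] [149.2  13.6 227.9]
[-0.045, -0.012, 0.038] [106.6  14.5 262.7]
spool [0.65116372 0.12663198] shelf -0.001607480100916811 0.1511491122447374
bottle [0.59377508 0.21228254] shelf -0.06948672824125621 0.22874990849296134
```

View pics/w1.png

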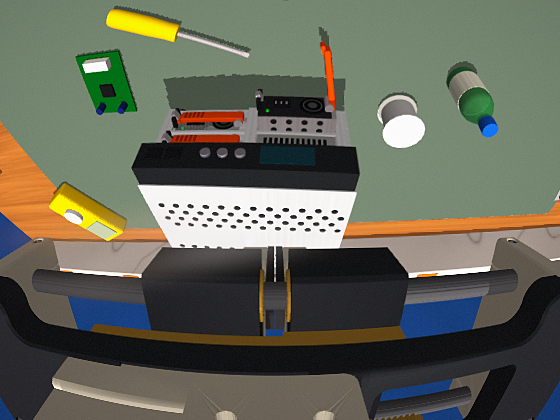

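The wrist view shows the shelf front, the open lever at (327,70) and the dark supply face around (290,103). The spool (402,120) and bottle (475,95) are well to the left of the lever, and the screwdriver is to the right. Next I go down to the pre-push position.

```bash
python3 -m jog '[[-1,[78,7,141],0],[-1,[78,7,141],0],[-1,[78,7,141],0],[-1,[78,7,141],0],[-1,[78,7,141],0]]'
python3 - <<'E'
from h import *
s,p,R=here();S=np.load('S.npy');print(s['t'],s['q'])
c,sn=np.cos(S[2]),np.sin(S[2]);B=np.array([[c,-sn,0],[sn,c,0],[0,0,1]]);print((B.T@R).round(3).tolist())
for q in([-.10,-.013,.038],[-.05,-.013,.038],[-.035,-.013,.038],[-.009,-.013,.038]): print(q,go(W(S,q)[0]))
E
```

```text
t: 10.07
eef_pos: [0.5636, -0.0203, 0.2415]
ee_rot: [-3.073, 0.597, 3.039]
force: [-0.5, 0.3, 0.7]
width: 0.0004
gripper_force: 0.0
10.075 [ 0.29156544 -0.11652771 -1.01598602  1.14047537 -0.31168299 -3.02942798]
[[-0.827, 0.013, 0.563], [-0.021, 0.998, -0.054], [-0.563, -0.056, -0.825]]
[-0.1, -0.013, 0.038] [139.7   3.9 137.1]
[-0.05, -0.013, 0.038] [ 98.4   4.5 165.3]
[-0.035, -0.013, 0.038] [ 86.    4.7 173.7]
[-0.009, -0.013, 0.038] [ 64.5   5.1 188.3]
```

The lean dropped to 34° because joints 3 and 6 ran into their limits here. I'll fit a quick kinematic model from the logged poses to find the reachable leaned configurations.

```bash
cat > kin.py <<'E'
import numpy as np
from scipy.optimize import least_squares
from scipy.spatial.transform import Rotation as Ro
D=[([1.494,.359,.012,0,-1.224,-.288],[.24067,.63014,.23962],[3.13993,-.00013,-.36493]),
([.292444,.006204,-.071379,-.000118,-1.493504,-1.986141],[.5013,-.0493,.4004],[-3.142,0,3.019]),
([.102426,.878928,1.251619,.010488,-1.911821,-1.791456],[.9211,-.1017,.3894],[-3.139,.033,3.02]),
([.168282,.397194,.149776,.034672,-1.239741,-1.871881],[.7383,-.0811,.2839],[-3.134,.09,3.019]),
([.085669,1.082443,1.251127,.083639,-1.464705,-1.776974],[1.0991,-.1278,.2255],[-3.115,.286,3.022]),
([.09632,1.078777,1.25108,.207576,-1.121248,-1.820702],[1.2101,-.1395,.3125],[-3.072,.651,3.042]),
([.5682,-.367356,-1.017256,.918328,-.597961,-2.96166],[.495443,-.015053,.319943],[-3.070093,.685327,3.041366]),
([.291565,-.116528,-1.015986,1.140475,-.311683,-3.029428],[.5636,-.0203,.2415],[-3.073,.597,3.039])]
lo=np.array([-3.07,-1.43,-1.02,-3.03,-3.05,-3.03]);hi=np.array([3.07,2.12,1.25,1.67,0,3.03])
y=lambda a:Ro.from_euler('y',a);z=lambda a:Ro.from_euler('z',a)
def fk(k,q):
    h,r0,d,a,e,b,d2,L,c=k
    R=z(q[0]);p=R.apply([r0,d,h]);R=R*y(q[1]);p=p+R.apply([0,0,a]);R=R*y(np.pi/2-q[2]);p=p+R.apply([e,0,b])
    R=R*z(q[3])*y(-q[4]);p=p+R.apply([0,d2,0]);R=R*z(q[5]+c);return p+R.apply([0,0,L]),R
def res(k):
    o=[]
    for q,p,r in D:
        P,R=fk(k,q);o+=[(P-p)*1000,(Ro.from_euler('xyz',r).inv()*R).as_rotvec()*300]
    return np.concatenate(o)
def fit():
    best=None
    for c in(0,np.pi/2,np.pi,-np.pi/2):
        s=least_squares(res,[.4,0,-.19,.45,0,.4,0,.25,c],loss='soft_l1')
        if best is None or s.cost<best.cost:best=s
    return best
E
python3 - <<'E'
from kin import *
b=fit();k=b.x;np.save('k.npy',k);print(b.cost,k.round(4));print(np.abs(res(k)).reshape(-1,6).max(1).round(1))
S=np.load('S.npy')
# ik at tips in the shelf frame with given lean, sideways & flip
rng=np.random.default_rng(0)
def ik(tip,lean,yaw,flip):
    T=Ro.from_euler('z',S[2]+yaw)*y(np.pi-lean)*z(0 if flip==0 else np.pi)  # tool z=(sin lean,0,-cos lean)
    c,s=np.cos(S[2]),np.sin(S[2]);w=np.array([S[0]+c*tip[0]-s*tip[1],S[1]+s*tip[0]+c*tip[1],tip[2]])
    tc=w-T.apply([0,0,.014]);out=[]
    for i in range(25):
        g=least_squares(lambda q:np.r_[(fk(k,q)[0]-tc)*3,(T.inv()*fk(k,q)[1]).as_rotvec()],rng.uniform(np.maximum(lo,-2),np.minimum(hi,2)),bounds=(lo,hi))
        if g.cost<1e-6 and not any(np.abs(g.x-o).max()<.05 for o in out):out.append(g.x)
    return out
for tip in([-.009,-.013,.038],[-.10,-.013,.10],[-.016,-.023,.033]):
  for lean in(.61,.7,.78):
    for fl in(0,1):
        print(tip,lean,fl,[o.round(2).tolist() for o in ik(tip,lean,0,fl)],flush=True)
E
```

```text
2589.213288381413 [ 0.1983 -0.0038 -0.397   0.6062  0.0026  0.4668  0.1921  0.3644  2.0195]
[904.2 114.5   5.8  39.3  48.8 113.7 276.3 165.6]
[-0.009, -0.013, 0.038] 0.61 0 [[0.77, 0.15, -0.67, -0.97, -0.57, -0.33]]
[-0.009, -0.013, 0.038] 0.61 1 [[0.77, 0.15, -0.67, -0.97, -0.57, 2.81]]
[-0.009, -0.013, 0.038] 0.7 0 [[0.98, 0.09, -0.79, -1.15, -0.68, 0.02]]
[-0.009, -0.013, 0.038] 0.7 1 []
[-0.009, -0.013, 0.038] 0.78 0 [[1.21, 0.08, -0.95, -1.25, -0.81, 0.36]]
[-0.009, -0.013, 0.038] 0.78 1 [[1.21, 0.08, -0.95, -1.25, -0.81, -2.78]]
[-0.1, -0.013, 0.1] 0.61 0 [[0.97, -0.19, -0.81, -0.78, -0.81, -0.4]]
[-0.1, -0.013, 0.1] 0.61 1 [[0.97, -0.19, -0.81, -0.78, -0.81, 2.74]]
[-0.1, -0.013, 0.1] 0.7 0 [[1.22, -0.32, -0.92, -0.85, -0.99, -0.18], [2.03, -1.4, -0.92, -0.81, -2.3, -0.34]]
[-0.1, -0.013, 0.1] 0.7 1 [[1.22, -0.32, -0.92, -0.85, -0.99, 2.96], [2.03, -1.4, -0.92, -0.81, -2.3, 2.8]]
[-0.1, -0.013, 0.1] 0.78 0 []
[-0.1, -0.013, 0.1] 0.78 1 []
[-0.016, -0.023, 0.033] 0.61 0 [[0.78, 0.14, -0.69, -1.0, -0.57, -0.29]]
[-0.016, -0.023, 0.033] 0.61 1 [[0.78, 0.14, -0.69, -1.0, -0.57, 2.85]]
[-0.016, -0.023, 0.033] 0.7 0 [[1.01, 0.08, -0.83, -1.17, -0.69, 0.07]]
[-0.016, -0.023, 0.033] 0.7 1 []
[-0.016, -0.023, 0.033] 0.78 0 [[1.28, 0.08, -1.02, -1.26, -0.82, 0.46]]
[-0.016, -0.023, 0.033] 0.78 1 [[1.28, 0.08, -1.02, -1.26, -0.82, -2.68]]
```

Run:
```python
import re
t=open('kin.py').read()
t=t.replace("z(q[3])","z(SG[0]*q[3])").replace("z(q[5]+c)","z(SG[1]*q[5]+c)").replace("D=[","SG=[1,-1]\nD=[",1)
open('kin.py','w').write(t)
import kin
for s in([1,-1],[-1,-1]):
    kin.SG[:]=s;b=kin.fit();print(s,b.cost,b.x.round(4),abs(kin.res(b.x)).reshape(-1,6).max(1).round(1))
```

```text
[1, -1] 2439.3111109336865 [ 0.1983 -0.0038 -0.397   0.6062  0.0026  0.4668  0.1921  0.3644 -1.59  ] [ 13.3  12.9   7.8  18.9  49.1 113.7 450.2 645.9]
[-1, -1] 0.37752062000610076 [ 1.9960e-01 -3.0000e-04  4.0000e-04  6.0140e-01  4.0000e-04  4.6390e-01
 -1.9210e-01  3.6440e-01  4.7123e+00] [0.5 0.2 0.1 0.2 0.1 0.1 0.  0.1]
```

The model now fits to 0.5 mm, so I rerun the IK.

```bash
sed -i 's/SG=\[1,-1\]/SG=[-1,-1]/' kin.py
cat >> kin.py <<'E'
S=np.load('S.npy');rng=np.random.default_rng(0)
k=np.array([.1996,-.0003,.0004,.6014,.0004,.4639,-.1921,.3644,4.7123])
def world(tip):
    c,s=np.cos(S[2]),np.sin(S[2]);return np.array([S[0]+c*tip[0]-s*tip[1],S[1]+s*tip[0]+c*tip[1],tip[2]])
def ik(tip,lean,az,turn,n=25):
    T=Ro.from_euler('z',S[2]+az)*y(np.pi-lean)*z(turn)
    tc=world(tip)-T.apply([0,0,.014]);out=[]
    for i in range(n):
        g=least_squares(lambda q:np.r_[(fk(k,q)[0]-tc)*3,(T.inv()*fk(k,q)[1]).as_rotvec()],rng.uniform(np.maximum(lo,-2),np.minimum(hi,2)),bounds=(lo,hi))
        if g.cost<1e-6 and not any(np.abs(g.x-o).max()<.05 for o in out):out.append(g.x)
    return out
E
python3 - <<'E'
from kin import *
np.set_printoptions(suppress=True)
for tip in([-.009,-.013,.038],[-.10,-.013,.10]):
  for lean in(.61,.7,.78):
    for tu in(0,np.pi): print(tip,lean,round(tu,1),[o.round(2).tolist() for o in ik(tip,lean,0,tu)],flush=True)
E
```

```text
[-0.009, -0.013, 0.038] 0.61 0 []
[-0.009, -0.013, 0.038] 0.61 3.1 []
[-0.009, -0.013, 0.038] 0.7 0 []
[-0.009, -0.013, 0.038] 0.7 3.1 []
[-0.009, -0.013, 0.038] 0.78 0 [[-0.38, 0.32, -0.66, -2.33, -0.25, 0.96]]
[-0.009, -0.013, 0.038] 0.78 3.1 [[-0.38, 0.32, -0.66, -2.33, -0.25, -2.18]]
[-0.1, -0.013, 0.1] 0.61 0 []
[-0.1, -0.013, 0.1] 0.61 3.1 []
[-0.1, -0.013, 0.1] 0.7 0 []
[-0.1, -0.013, 0.1] 0.7 3.1 []
[-0.1, -0.013, 0.1] 0.78 0 []
[-0.1, -0.013, 0.1] 0.78 3.1 []
```

```bash
cat > g.py <<'E'
from kin import *
import kin
from multiprocessing import Pool
lo6=lo.copy();kin.lo=np.r_[lo[:5],-6.3];kin.hi=np.r_[hi[:5],6.3]
def f(a):
    kin.rng=np.random.default_rng(1);return a,ik([-.016,-.023,.033],a[0],a[1],0,40)
if __name__=='__main__':
    g=[(l,az) for l in(.5,.6,.7,.8) for az in(-.9,-.6,-.3,0,.3,.6,.9)]
    for a,o in Pool().map(f,g): print(a,[x.round(2).tolist() for x in o])
E
time python3 g.py
```

```text
(0.5, -0.9) [[0.32, 0.38, -0.9, 1.27, -0.51, 2.17], [0.32, 0.38, -0.9, 1.27, -0.51, -4.11]]
(0.5, -0.6) []
(0.5, -0.3) []
(0.5, 0) []
(0.5, 0.3) []
(0.5, 0.6) [[0.08, 0.33, -0.48, -0.56, -0.35, 5.59], [0.08, 0.33, -0.48, -0.56, -0.35, -0.69]]
(0.5, 0.9) [[-0.04, 0.37, -0.34, -0.66, -0.6, -0.25], [-0.04, 0.37, -0.34, -0.66, -0.6, 6.03]]
(0.6, -0.9) [[0.31, 0.4, -0.95, 1.47, -0.58, 1.98], [0.31, 0.4, -0.95, 1.47, -0.58, -4.3]]
(0.6, -0.6) []
(0.6, -0.3) []
(0.6, 0) []
(0.6, 0.3) []
(0.6, 0.6) [[-0.03, 0.33, -0.44, -0.82, -0.38, 5.92], [-0.03, 0.33, -0.44, -0.82, -0.38, -0.36]]
(0.6, 0.9) [[-0.14, 0.39, -0.33, -0.84, -0.64, -0.03], [-0.14, 0.39, -0.33, -0.84, -0.64, 6.26]]
(0.7, -0.9) [[0.32, 0.43, -0.97, 1.59, -0.68, 1.84], [0.32, 0.43, -0.97, 1.59, -0.68, -4.45]]
(0.7, -0.6) []
(0.7, -0.3) []
(0.7, 0) []
(0.7, 0.3) [[0.03, 0.3, -0.52, -1.03, -0.1, 5.84], [0.03, 0.3, -0.52, -1.03, -0.1, -0.44]]
(0.7, 0.6) [[-0.17, 0.34, -0.42, -1.1, -0.45, -0.0], [-0.17, 0.34, -0.42, -1.1, -0.45, 6.28]]
(0.7, 0.9) [[-0.24, 0.41, -0.32, -1.0, -0.7, 0.19]]
(0.8, -0.9) [[0.34, 0.47, -1.0, 1.66, -0.78, 1.72], [0.34, 0.47, -1.0, 1.66, -0.78, -4.56]]
(0.8, -0.6) []
(0.8, -0.3) []
(0.8, 0) [[-0.46, 0.35, -0.73, -2.42, -0.36, 1.11]]
(0.8, 0.3) [[-0.28, 0.32, -0.51, -1.61, -0.32, 0.37]]
(0.8, 0.6) [[-0.31, 0.37, -0.43, -1.34, -0.55, 0.34]]
(0.8, 0.9) [[-0.34, 0.44, -0.31, -1.15, -0.78, 0.39]]
real	0m6.442s
user	0m23.629s
sys	0m0.084s
```

Leaned poses at the shelf exist only on the branch with joint 4 ≈ -2.4 (lean ≈ 0.8). I'll search for a continuous path to it from the far zone.

```bash
cat > rrt.py <<'E'
from kin import *
from multiprocessing import Pool
def orient(lean,az,turn=0): return Ro.from_euler('z',S[2]+az)*y(np.pi-lean)*z(turn)
def solve(q0,tip,T,l=lo+.03,h=hi-.03):
    tc=tip-T.apply([0,0,.014])
    g=least_squares(lambda q:np.r_[(fk(k,q)[0]-tc)*3,(T.inv()*fk(k,q)[1]).as_rotvec()],np.clip(q0,l+1e-4,h-1e-4),bounds=(l,h),max_nfev=30)
    return g.x if g.cost<1e-6 and g.x[4]<-.06 else None
def shelf(w):
    d=w[:2]-S[:2];c,s=np.cos(S[2]),np.sin(S[2]);return np.array([c*d[0]+s*d[1],-s*d[0]+c*d[1],w[2]])
def free(w):
    p=shelf(w)
    if p[2]>.22:return True
    return p[0]<-.008 and -.10<p[1]<.08 and p[2]>.033
def tree(a):
    lean,az=a;r=np.random.default_rng(3);T=orient(lean,az);out=[]
    for q in ik([-.012,-.013,.038],lean,az,0,40):
        w=world([-.012,-.013,.038]);N=[(w,q,-1)];
        for i in range(2500):
            t=r.uniform([.35,-.6,.03],[1.2,.6,.55]) if r.random()<.7 else np.array([1.1,-.13,.3])
            A=np.array([n[0] for n in N]);j=np.argmin(((A-t)**2).sum(1))
            while 1:
                d=t-N[j][0];n=np.linalg.norm(d)
                if n<.01:break
                w=N[j][0]+d*min(1,.03/n)
                if not free(w):break
                x=solve(N[j][1],w,T)
                if x is None or np.abs(x-N[j][1]).max()>.5:break
                N.append((w,x,j));j=len(N)-1
                if np.hypot(*w[:2])>1.0:
                    P=[]
                    while j>=0:P.append(N[j]);j=N[j][2]
                    return a,P,len(N)
            if len(N)>4000:break
        out.append((len(N),q.round(2).tolist(),np.array([n[0] for n in N]).min(0).round(2),np.array([n[0] for n in N]).max(0).round(2)))
    return a,None,out
if __name__=='__main__':
    import pickle;R=[]
    for a,P,n in Pool().imap(tree,[(l,z_) for l in(.78,.85,.7) for z_ in(0,.1,.2,.35)]):
        print(a,n if P is None else (n,len(P),P[0][1].round(2)),flush=True)
        if P:R.append((a,P))
    pickle.dump(R,open('paths.pkl','wb'))
E
timeout 560 python3 rrt.py
```

```text
(0.78, 0) [(22, [-0.39, 0.32, -0.67, -2.34, -0.25, 0.97], array([ 0.44, -0.12,  0.03]), array([0.63, 0.06, 0.1 ]))]
(0.78, 0.1) [(25, [-0.19, 0.3, -0.53, -1.78, -0.12, 0.33], array([ 0.39, -0.11,  0.04]), array([0.62, 0.08, 0.07]))]
(0.78, 0.2) [(30, [-0.15, 0.3, -0.51, -1.58, -0.16, 0.17], array([ 0.37, -0.12,  0.04]), array([0.62, 0.08, 0.11]))]
(0.78, 0.35) (59, 45, array([-0.  ,  0.55,  0.28, -0.3 , -0.55, -1.15]))
(0.85, 0) [(32, [-0.49, 0.38, -0.81, -2.56, -0.51, 1.3], array([ 0.4 , -0.12,  0.04]), array([0.63, 0.07, 0.14]))]
(0.85, 0.1) [(31, [-0.46, 0.36, -0.69, -2.27, -0.42, 1.04], array([ 0.41, -0.12,  0.04]), array([0.63, 0.06, 0.11]))]
(0.85, 0.2) [(34, [-0.4, 0.34, -0.6, -2.0, -0.38, 0.78], array([ 0.4 , -0.11,  0.04]), array([0.63, 0.07, 0.14]))]
(0.85, 0.35) (61, 28, array([-0.05,  0.54,  0.33, -0.38, -0.56, -1.06]))
(0.7, 0) []
(0.7, 0.1) []
(0.7, 0.2) []
(0.7, 0.35) (56, 40, array([ 0.02,  0.56,  0.32, -0.21, -0.65, -1.24]))
```

```bash
cat > clr.py <<'E'
from rrt import *
from itertools import product
def box(c,hf,n=(9,25,25)):
    g=[np.linspace(-a,a,m) for a,m in zip(hf,n)];return np.array(c)+np.array(list(product(*g)))
body=box([0,0,-.052-.08],[.039,.0965,.08])
fin={'closed':box([0,0,-.019],[.0095,.021,.033]),'R':box([0,-.0545,-.019],[.0095,.0105,.033])}
other=box([0,.0545,-.019],[.0095,.0105,.033])
def sd(P,lo_,hi_): # signed distance to a box
    d=np.maximum(lo_-P,P-hi_);return np.where(d.max(1)<0,d.max(1),np.linalg.norm(np.maximum(d,0),axis=1)).min()
CT=(np.array([-.03,-.19,.116]),np.array([0,.07,.157]));LV=(np.array([-.095,.018,.031]),np.array([-.002,.052,.052]))
def ev(lean,az,tau,mode,tgt):
    T=(Ro.from_euler('z',az)*y(np.pi-lean)*z(tau)).as_matrix()
    F=fin[mode]@T.T;B=body@T.T;O=other@T.T
    zt=tgt[2]-.007-F[:,2].min();Fz=F[:,2]+zt
    m=np.abs(Fz-tgt[2])<.008;i=np.where(m)[0][np.argmax(F[m,0])];off=np.r_[tgt[:2]-F[i,:2],zt]
    X=np.r_[B,O] if mode=='R' else B
    return sd(B+off,*CT),(B+off)[:,2].min(),sd(np.r_[X,F]+off,*LV),sd(F+off,*CT),off
if __name__=='__main__':
    for lean,az in product((.7,.78,.85),(0,.2,.3,.35)):
        for mode in fin:
            best=max(((min(a:=ev(lean,az,t,mode,[-.007,-.026,.039])[:4],key=lambda v:v)if 0 else None) or (min(ev(lean,az,t,mode,[-.007,-.026,.039])[0],ev(lean,az,t,mode,[-.007,-.026,.039])[1]-.012),t)) for t in np.arange(-.4,.41,.1))
            t=best[1];a=ev(lean,az,t,mode,[-.007,-.026,.039]);b=ev(lean,az,t,mode,[0,-.02,.042])
            print(lean,az,mode,'tau %.1f'%t,'press ctl %.3f zmin %.3f fctl %.3f | push ctl %.3f zmin %.3f lever %.3f'%(a[0],a[1],a[3],b[0],b[1],b[2]))
E
python3 clr.py; sed -i 's/for l in(.78,.85,.7) for z_ in(0,.1,.2,.35)/for l in(.7,.78,.85) for z_ in(.22,.26,.3)/; s/-.10<p\[1\]<.08 and p\[2\]>.033/-.14<p[1]<.12 and p[2]>.033/' rrt.py; timeout 400 python3 rrt.py
```

```text
0.7 0 closed tau -0.0 press ctl 0.001 zmin 0.063 fctl 0.029 | push ctl -0.006 zmin 0.066 lever -0.004
0.7 0 R tau -0.0 press ctl 0.001 zmin 0.063 fctl 0.029 | push ctl -0.006 zmin 0.066 lever 0.014
0.7 0.2 closed tau 0.2 press ctl -0.002 zmin 0.054 fctl 0.026 | push ctl -0.008 zmin 0.057 lever -0.004
0.7 0.2 R tau 0.1 press ctl -0.002 zmin 0.062 fctl 0.028 | push ctl -0.006 zmin 0.065 lever 0.017
0.7 0.3 closed tau 0.2 press ctl -0.003 zmin 0.054 fctl 0.028 | push ctl -0.008 zmin 0.057 lever -0.003
0.7 0.3 R tau 0.2 press ctl -0.002 zmin 0.060 fctl 0.028 | push ctl -0.007 zmin 0.063 lever 0.017
0.7 0.35 closed tau 0.3 press ctl -0.002 zmin 0.050 fctl 0.026 | push ctl -0.008 zmin 0.053 lever -0.003
0.7 0.35 R tau 0.3 press ctl -0.003 zmin 0.058 fctl 0.026 | push ctl -0.008 zmin 0.061 lever 0.017
0.78 0 closed tau -0.0 press ctl 0.004 zmin 0.058 fctl 0.033 | push ctl -0.000 zmin 0.061 lever -0.004
0.78 0 R tau -0.0 press ctl 0.004 zmin 0.058 fctl 0.033 | push ctl -0.000 zmin 0.061 lever 0.009
0.78 0.2 closed tau 0.2 press ctl 0.002 zmin 0.048 fctl 0.030 | push ctl -0.004 zmin 0.051 lev
[... 1156 characters left out ...]
 zmin 0.038 fctl 0.033 | push ctl -0.001 zmin 0.041 lever -0.004
0.85 0.35 R tau 0.3 press ctl 0.006 zmin 0.047 fctl 0.034 | push ctl -0.001 zmin 0.050 lever 0.017
(0.7, 0.22) []
(0.7, 0.26) []
(0.7, 0.3) (59, 48, array([ 0.04,  0.55,  0.28, -0.15, -0.61, -1.35]))
(0.78, 0.22) (30, 30, array([ 0.05,  0.49,  0.22, -0.05, -0.51, -1.5 ]))
(0.78, 0.26) (59, 48, array([ 0.05,  0.52,  0.18, -0.13, -0.45, -1.39]))
(0.78, 0.3) (62, 50, array([ 0.03,  0.53,  0.22, -0.21, -0.49, -1.29]))
(0.85, 0.22) (44, 36, array([-0.01,  0.49,  0.2 , -0.19, -0.44, -1.33]))
(0.85, 0.26) (44, 29, array([-0.29,  0.5 ,  0.52, -0.43, -0.84, -0.99]))
(0.85, 0.3) (58, 44, array([ 0.2 ,  0.45,  0.16,  0.05, -0.43, -1.63]))
```

A lean of about 0.85 with an azimuth of about 0.25 and a tool turn of about 0.2 works, both for the path and for clearance. To get there I wind more lean further left (world azimuth ≈ 0.6). First I check the way out.

```bash
cat > sim.py <<'E'
from rrt import *
def now():
    from station import status
    s=status.get_state();return s,np.array(s['q']),np.array(s['eef_pos']),Ro.from_euler('xyz',s['ee_rot'])
def info(T):
    v=Ro.from_euler('z',-S[2]).apply(T.apply([0,0,1]));lean=np.arccos(-v[2]);az=np.arctan2(v[1],v[0])
    tau=(orient(lean,az).inv()*T).as_rotvec()[2];return 'lean %.3f az %.3f tau %.3f'%(lean,az,tau)
def path(q,tip,T,wps,step=.03):
    for w in wps:
        w=np.array(w);n=max(1,int(np.ceil(np.linalg.norm(w-tip)/step)));a=tip
        for i in range(1,n+1):
            x=solve(q,a+(w-a)*i/n,T,lo+.005,hi-.005)
            if x is None: return q,'fail at %s'%(a+(w-a)*i/n).round(3)
            if np.abs(x-q).max()>.5: print('jump',(x-q).round(2))
            q=x
        tip=w;print('ok',w,q.round(2))
    return q,'ok'
E
python3 - <<'E'
from sim import *
s,q,p,T=now();tip=p+T.apply([0,0,.014]);print(tip,info(T))
wp=[[.75,.0,.35],[.8,.35,.38],[.9,.5,.38],[.97,.56,.38]]
print(path(q,tip,T,wp))
for w in wp: print(w,(T.inv().apply(np.array(w)-tip)*1000).round())
print('radial az .55',T.inv().apply([.85,.52,0]).round(2))
E
```

```text
[ 0.57133248 -0.02207404  0.22993187] lean 0.601 az -0.096 tau -0.100
ok [0.75 0.   0.35] [ 0.39  0.11 -0.41  0.58 -0.63 -2.48]
ok [0.8  0.35 0.38] [ 0.81  0.38  0.    0.63 -0.96 -2.82]
ok [0.9  0.5  0.38] [ 0.85  0.71  0.57  0.57 -1.18 -2.7 ]
(array([ 0.84714671,  0.92948678,  1.00719137,  0.53183271, -1.36324113,
       -2.57765139]), 'fail at [0.97 0.56 0.38]')
[0.75, 0.0, 0.35] [-213.   40.   -3.]
[0.8, 0.35, 0.38] [-241.  391.  -44.]
[0.9, 0.5, 0.38] [-310.  554.   -8.]
[0.97, 0.56, 0.38] [-363.  623.   23.]
radial az .55 [-0.65  0.63  0.4 ]
```

```bash
python3 -m jog '[[-1,[-107,20,-1],0],[-1,[-213,40,-3],0],[-1,[-213,40,-3],0],[-1,[-241,391,-44],0],[-1,[-241,391,-44],0],[-1,[-241,391,-44],0],[-1,[-241,391,-44],0],[-1,[-241,391,-44],0],[-1,[-241,391,-44],0],[-1,[-310,554,-8],0],[-1,[-310,554,-8],0],[-1,[-310,554,-8],0],[-1,[-363,623,23],0],[-1,[-363,623,23],0]]'; python3 -m jog '[[-1,[-190,190,120],0]]';python3 -m jog '[[-1,[-190,190,120],0]]';python3 -m jog '[[-1,[-190,190,120],0]]'; python3 -c "
from sim import *
s,q,p,T=now();print(s['t'],q.round(2),p,info(T),T.inv().apply([.85,.52,0]).round(2))"
```

```text
t: 11.82
eef_pos: [0.9505, 0.5551, 0.3934]
ee_rot: [-3.074, 0.601, 3.041]
force: [1.4, 1.5, 1.9]
width: 0.0005
gripper_force: 0.0
t: 11.95
eef_pos: [0.9782, 0.5685, 0.378]
ee_rot: [-3.089, 0.632, 3.045]
force: [29.5, 14.0, 76.8]
width: 0.0004
gripper_force: 0.0
t: 12.08
eef_pos: [1.0013, 0.5798, 0.3512]
ee_rot: [-3.104, 0.657, 3.051]
force: [-0.3, 0.3, -1.4]
width: 0.0004
gripper_force: 0.0
t: 12.2
eef_pos: [1.0226, 0.5908, 0.3466]
ee_rot: [-3.138, 0.7, 3.046]
force: [-0.6, -0.6, 0.9]
width: 0.0006
gripper_force: 0.0
12.2 [ 0.82  1.12  1.25  0.57 -1.28 -2.54] [1.02255474 0.59080114 0.34659402] lean 0.700 az 0.027 tau -0.005 [-0.61  0.6   0.51]
```

```bash
python3 -m jog '[[-1,[-180,180,150],0]]' >/dev/null;python3 -m jog '[[-1,[-180,180,150],0]]'; python3 -m jog '[[-1,[-180,180,150],0]]' | grep -E 'rot|force:'; python3 -c "
from sim import *
s,q,p,T=now();print(s['t'],q.round(2),p,info(T),T.inv().apply([.85,.52,0]).round(2),T.inv().apply([.5,.85,0]).round(2))"
```

```text
t: 12.45
eef_pos: [1.0645, 0.61, 0.321]
ee_rot: [3.092, 0.772, 3.042]
force: [0.5, -0.6, -0.2]
width: 0.0006
gripper_force: 0.0
ee_rot: [3.065, 0.807, 3.039]
force: [0.3, 0.1, 0.8]
gripper_force: 0.0
12.575 [ 0.8   1.19  1.25  0.62 -1.09 -2.58] [1.08262368 0.61972434 0.31091706] lean 0.810 az 0.131 tau 0.073 [-0.55  0.56  0.62] [-0.28  0.87  0.36]
```

```bash
python3 -m jog '[[-1,[-100,260,130],0]]' >/dev/null;python3 -m jog '[[-1,[-100,260,130],0]]'| grep -E 'pos|rot|force:'; python3 -c "
from sim import *
s,q,p,T=now();print(s['t'],q.round(2),p,info(T),T.inv().apply([.85,.52,0]).round(2),T.inv().apply([.5,.85,0]).round(2))"
```

```text
eef_pos: [1.0898, 0.6736, 0.2856]
ee_rot: [3.008, 0.871, 3.028]
force: [0.4, 0.2, -0.2]
gripper_force: 0.0
12.825 [ 0.82  1.24  1.25  0.69 -0.99 -2.66] [1.08975345 0.67357748 0.28564627] lean 0.879 az 0.188 tau 0.111 [-0.51  0.53  0.68] [-0.26  0.85  0.42]
```

```bash
cat > plan.py <<'E'
from sim import *
import rrt,kin,pickle,sys
s,q0,p0,T=now();tip0=p0+T.apply([0,0,.014])
a=float(sys.argv[1]) if len(sys.argv)>1 else 0
T=T*z(a)
import re
v=info(T);lean,az,tau=[float(x) for x in re.findall(r'-?\d\.\d+',v)];print(v)
rrt.orient=lambda l,a_,t=0:T
_ik=kin.ik
rrt.ik=lambda tip,l,a_,t,n:_ik(tip,l,a_,tau,n)
_,P,n=rrt.tree((lean,az))
if P is None: print(n)
else:
    W=[P[0]];
    for i in range(1,len(P)-1):   # keep corners
        d1=P[i][0]-P[i-1][0];d2=P[i+1][0]-P[i][0]
        if np.dot(d1,d2)<.995*np.linalg.norm(d1)*np.linalg.norm(d2):W.append(P[i])
    W.append(P[-1])
    for w in W: print(w[0].round(3),w[1].round(2))
    pickle.dump((T,W),open('plan.pkl','wb'))
    print(path(q0,tip0,T,[W[0][0]]),W[0][1].round(2))
E
python3 plan.py
```

```text
lean 0.879 az 0.188 tau 0.111
[ 0.992 -0.181  0.365] [-0.01  0.45  0.2  -0.13 -0.45 -1.52]
[ 0.73  -0.304  0.523] [-0.3   0.08  0.15 -0.37 -0.84 -1.19]
[ 0.645 -0.366  0.42 ] [-0.52  0.07  0.01 -0.61 -0.82 -0.84]
[ 0.573 -0.186  0.34 ] [-0.07 -0.21 -0.55 -0.27 -0.36 -1.35]
[ 0.602 -0.15   0.185] [-0.13  0.03 -0.54 -0.86 -0.19 -0.71]
[ 0.592 -0.153  0.157] [-0.26  0.08 -0.51 -1.1  -0.28 -0.39]
[ 0.568 -0.135  0.155] [-0.23  0.03 -0.57 -1.11 -0.25 -0.4 ]
[ 0.618 -0.066  0.127] [-0.05  0.13 -0.54 -1.21 -0.09 -0.41]
[ 0.616 -0.011  0.056] [-0.4   0.31 -0.66 -2.11 -0.41  0.77]
[ 0.62  -0.035  0.038] [-0.46  0.37 -0.65 -2.12 -0.47  0.84]
(array([ 0.71116382,  0.88917787,  0.46545112,  0.95517041, -0.60852546,
       -2.99451524]), 'fail at [1.082 0.527 0.292]') [-0.01  0.45  0.2  -0.13 -0.45 -1.52]
```

Run:
```python
from sim import *
import pickle
s,q,p,T=now();tip=p+T.apply([0,0,.014])
_,W=pickle.load(open('plan.pkl','rb'))
T2=T*z(-.6);q2=q.copy();q2[5]+=.6
for mids in([],[[.95,.45,.35]],[[.9,.5,.42],[.85,.2,.45]],[[1.05,.5,.25],[1.1,.1,.3]]):
    print(path(q2,tip,T2,mids+[[.95,-.05,.38],W[0][0],[.85,-.25,.42],W[3][0]]))
```

```text
(array([ 0.25201819,  0.4516566 , -0.25664758,  1.6171807 , -0.14775164,
       -2.82359701]), 'fail at [0.998 0.182 0.347]')
ok [0.95 0.45 0.35] [ 0.65  0.53 -0.1   1.26 -0.47 -2.72]
(array([ 0.22262147,  0.34639382, -0.36410889,  1.6635449 , -0.12565188,
       -2.85106651]), 'fail at [0.95  0.156 0.368]')
ok [0.9  0.5  0.42] [ 0.79  0.49  0.01  1.04 -0.64 -2.55]
ok [0.85 0.2  0.45] [ 0.47  0.16 -0.39  1.06 -0.36 -2.39]
ok [ 0.95 -0.05  0.38] [ 0.17  0.33 -0.14  0.36 -0.25 -1.51]
ok [ 0.99245803 -0.18066781  0.36472464] [-0.01  0.45  0.2  -0.13 -0.45 -0.92]
ok [ 0.85 -0.25  0.42] [-0.15  0.24  0.09 -0.29 -0.58 -0.7 ]
ok [ 0.57307955 -0.18596187  0.34009177] [-0.07 -0.21 -0.55 -0.27 -0.36 -0.75]
(array([-0.06527208, -0.20662653, -0.55254604, -0.2741445 , -0.36263509,
       -0.74512394]), 'ok')
ok [1.05 0.5  0.25] [ 0.62  0.77  0.11  1.33 -0.43 -2.77]
(array([ 0.32824074,  0.64152059, -0.08426285,  1.64522512, -0.20619459,
       -2.90295232]), 'fail at [1.079 0.271 0.279]')
```

Run:
```python
from sim import *
s,q,p,T=now();tip=p+T.apply([0,0,.014])
T2=T*z(-.6);q2=q.copy();q2[5]+=.6
wp=[[.9,.5,.5],[.83,.2,.52],[.88,-.05,.47],[.88,-.22,.43]]
print(path(q2,tip,T2,wp+[[.573,-.186,.34]]))
for w in wp: print(w,(T.inv().apply(np.array(w)-tip)*1000).round())
```

```text
ok [0.9 0.5 0.5] [ 0.83  0.49  0.2   0.86 -0.78 -2.33]
ok [0.83 0.2  0.52] [ 0.56  0.12 -0.24  0.8  -0.54 -2.15]
ok [ 0.88 -0.05  0.47] [ 0.2   0.17 -0.11  0.27 -0.43 -1.42]
ok [ 0.88 -0.22  0.43] [-0.08  0.26  0.11 -0.21 -0.56 -0.81]
ok [ 0.573 -0.186  0.34 ] [-0.07 -0.21 -0.55 -0.27 -0.36 -0.74]
(array([-0.06550487, -0.20662643, -0.55256227, -0.2746328 , -0.3626787 ,
       -0.74451725]), 'ok')
[0.9, 0.5, 0.5] [ -55. -157. -305.]
[0.83, 0.2, 0.52] [ -48. -455. -385.]
[0.88, -0.05, 0.47] [ -60. -707. -326.]
[0.88, -0.22, 0.43] [ -42. -880. -308.]
```

```bash
python3 -m jog '[[-1,[-28,-78,-150],-0.3],[-1,[-55,-157,-305],-0.6],[-1,[-55,-157,-305],-0.6],[-1,[-55,-157,-305],-0.6],[-1,[-55,-157,-305],-0.6],[-1,[-48,-455,-385],-0.6],[-1,[-48,-455,-385],-0.6],[-1,[-48,-455,-385],-0.6],[-1,[-48,-455,-385],-0.6],[-1,[-48,-455,-385],-0.6],[-1,[-60,-707,-326],-0.6],[-1,[-60,-707,-326],-0.6],[-1,[-60,-707,-326],-0.6],[-1,[-60,-707,-326],-0.6],[-1,[-60,-707,-326],-0.6],[-1,[-42,-880,-308],-0.6],[-1,[-42,-880,-308],-0.6],[-1,[-42,-880,-308],-0.6],[-1,[-42,-880,-308],-0.6]]'; cp plan.py plan2.py
python3 - <<'E'
from sim import *
s,q,p,T=now();tip=p+T.apply([0,0,.014]);print(s['t'],tip,q.round(2),info(T))
E
python3 plan.py 0.6
```

```text
t: 15.2
eef_pos: [0.8688, -0.2241, 0.4399]
ee_rot: [-2.627, 0.747, -2.392]
force: [-0.6, 0.1, 0.1]
width: 0.0006
gripper_force: 0.0
15.2 [ 0.87958029 -0.22353931  0.430994  ] [-0.09  0.26  0.11 -0.21 -0.56 -0.81] lean 0.878 az 0.184 tau -0.489
lean 0.878 az 0.184 tau 0.111
[ 1.016 -0.139  0.295] [ 0.05  0.51  0.1  -0.01 -0.28 -1.67]
[ 0.599 -0.182  0.269] [-0.08 -0.08 -0.56 -0.45 -0.24 -1.15]
[ 0.602 -0.15   0.185] [-0.12  0.03 -0.55 -0.84 -0.18 -0.74]
[ 0.592 -0.153  0.157] [-0.26  0.07 -0.52 -1.1  -0.27 -0.4 ]
[ 0.568 -0.135  0.155] [-0.22  0.03 -0.57 -1.1  -0.24 -0.41]
[ 0.618 -0.066  0.127] [-0.03  0.13 -0.54 -1.19 -0.07 -0.44]
[ 0.616 -0.011  0.056] [-0.4   0.31 -0.66 -2.12 -0.41  0.78]
[ 0.62  -0.035  0.038] [-0.46  0.37 -0.66 -2.13 -0.47  0.85]
jump [ 0.02  0.03 -0.01  0.02  0.04 -0.62]
ok [ 1.01585841 -0.13872054  0.29475544] [ 0.05  0.51  0.1  -0.01 -0.28 -1.67]
(array([ 0.05099152,  0.50831782,  0.09593911, -0.01304984, -0.28022563,
       -1.66666061]), 'ok') [ 0.05  0.51  0.1  -0.01 -0.28 -1.67]
```

Run:
```python
from sim import *
from clr import ev
for t in(.1,.15,.2):
    a=ev(.878,.184,t,'closed',[-.007,-.03,.039]);b=ev(.878,.184,t,'closed',[-.003,-.04,.040]);print(t,np.round(a[:4],3),a[4].round(3),np.round(b[:4],3),b[4].round(3))
s,q,p,T=now();tip=p+T.apply([0,0,.014])
T2=T*z(.65);q2=q.copy();q2[5]-=.65
for wp in([[.57,-.19,.34],[.53,-.20,.22],[.52,-.17,.12],world([-.09,-.05,.10]),world([-.06,-.022,.05])],[[.57,-.19,.34],[.57,-.20,.22],[.55,-.17,.15],world([-.06,-.06,.08]),world([-.05,-.022,.045])],[[.6,-.25,.34],[.58,-.28,.22],[.55,-.2,.12],world([-.06,-.06,.08]),world([-.05,-.022,.045])]):
    print(path(q2,tip,T2,wp)[1])
for w in wp: print(np.round(w,3),(T.inv().apply(np.array(w)-tip)*1000).round())
```

```text
0.1 [0.007 0.046 0.004 0.038] [-0.026 -0.011  0.05 ] [0.004 0.047 0.006 0.035] [-0.022 -0.021  0.051]
0.15 [0.009 0.043 0.006 0.037] [-0.026 -0.011  0.051] [0.005 0.044 0.009 0.034] [-0.022 -0.021  0.052]
0.2 [0.009 0.04  0.005 0.035] [-0.025 -0.01   0.051] [0.005 0.041 0.011 0.032] [-0.021 -0.02   0.052]
ok [ 0.57 -0.19  0.34] [-0.08 -0.21 -0.55 -0.29 -0.37 -1.38]
ok [ 0.53 -0.2   0.22] [-0.34 -0.09 -0.55 -0.86 -0.4  -0.66]
ok [ 0.52 -0.17  0.12] [-0.54  0.08 -0.6  -1.35 -0.46  0.  ]
ok [ 0.53775267 -0.06154915  0.1       ] [-0.35  0.09 -0.67 -1.63 -0.31  0.16]
ok [ 0.57108971 -0.03761921  0.05      ] [-0.51  0.29 -0.73 -2.05 -0.48  0.76]
ok
ok [ 0.57 -0.19  0.34] [-0.08 -0.21 -0.55 -0.29 -0.37 -1.38]
ok [ 0.57 -0.2   0.22] [-0.28 -0.03 -0.51 -0.83 -0.36 -0.71]
ok [ 0.55 -0.17  0.15] [-0.39  0.05 -0.55 -1.18 -0.37 -0.28]
ok [ 0.566226   -0.07530667  0.08      ] [-0.43  0.19 -0.63 -1.74 -0.38  0.35]
ok [ 0.58100746 -0.03889914  0.045     ] [-0.51  0.32 -0.72 -2.08 -0.49  0.79]
ok
ok [ 0.6  -0.25  0.34] [-0.3  -0.08 -0.34 -0.56 -0.53 -1.01]
ok [ 0.58 -0.28  0.22] [-0.52  0.07 -0.36 -0.94 -0.55 -0.47]
ok [ 0.55 -0.2   0.12] [-0.56  0.14 -0.52 -1.32 -0.47 -0.02]
ok [ 0.566226   -0.07530667  0.08      ] [-0.43  0.19 -0.63 -1.74 -0.38  0.35]
ok [ 0.58100746 -0.03889914  0.045     ] [-0.51  0.32 -0.72 -2.08 -0.49  0.79]
ok
[ 0.6  -0.25  0.34] [ 225.  107. -158.]
[ 0.58 -0.28  0.22] [332. 132. -98.]
[ 0.55 -0.2   0.12] [376. 248. -54.]
[ 0.566 -0.075  0.08 ] [333. 364. -10.]
[ 0.581 -0.039  0.045] [330. 403.  25.]
```

```bash
python3 -m jog '[[-1,[56,27,-40],0.15],[-1,[113,54,-80],0.3],[-1,[169,80,-119],0.48],[-1,[225,107,-158],0.65],[-1,[225,107,-158],0.65],[-1,[332,132,-98],0.65],[-1,[332,132,-98],0.65],[-1,[332,132,-98],0.65],[-1,[376,248,-54],0.65],[-1,[376,248,-54],0.65],[-1,[376,248,-54],0.65],[-1,[376,248,-54],0.65],[-1,[333,364,-10],0.65],[-1,[333,364,-10],0.65],[-1,[333,364,-10],0.65],[-1,[333,364,-10],0.65]]'
python3 - <<'E'
from sim import *
from station import optics
import cv2
s,q,p,T=now();tip=p+T.apply([0,0,.014]);print(s['t'],shelf(tip),q.round(2),info(T))
for w in([-.05,-.02,.045],[-.035,-.02,.045],[-.02,-.02,.045]):print(w,(T.inv().apply(world(w)-tip)*1000).round(1))
ims=[cv2.resize(optics.grab_frame('wrist')['color'][:,:,::-1],None,fx=.95,fy=.95),optics.grab_frame('side')['color'][100:260,220:380,::-1]]
ims[1]=cv2.resize(ims[1],(268,268),interpolation=2);ims[1]=cv2.copyMakeBorder(ims[1],0,399-268,0,0,0)
cv2.imwrite('pics/c2.png',np.hstack(ims))
E
```

```text
t: 17.2
eef_pos: [0.5568, -0.075, 0.09]
ee_rot: [2.953, 0.865, 2.955]
force: [0.1, -0.3, 0.1]
width: 0.0002
gripper_force: 0.0
17.2 [-0.05879316 -0.058848    0.08111879] [-0.43  0.19 -0.63 -1.74 -0.38  0.36] lean 0.880 az 0.187 tau 0.158
[-0.05, -0.02, 0.045] [23.3 33.3 35.2]
[-0.035, -0.02, 0.045] [13.6 32.  46.6]
[-0.02, -0.02, 0.045] [ 3.9 30.7 58. ]
```

View pics/c2.png

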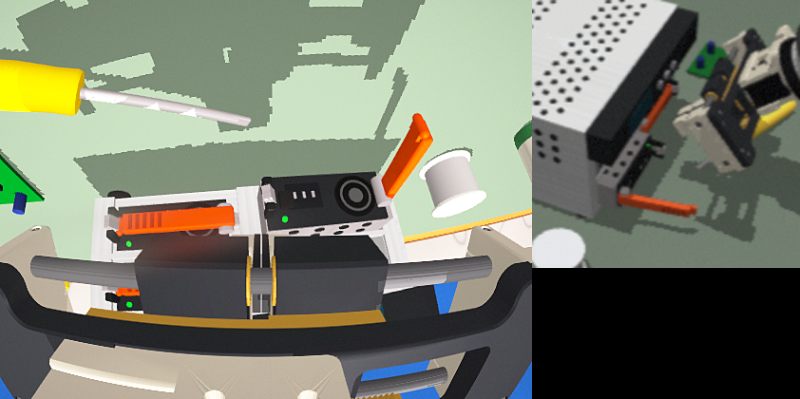

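The leaned gripper stands in front of the dark supply face (wrist view: face around (320,200), lever (408,155), spool (450,185); side crop agrees). Now I move to the face and push.

```bash
python3 -m jog '[[-1,[11,18,17],0],[-1,[23,38,35],0],[-1,[23,38,35],0],[-1,[18,37,41],0],[-1,[13,37,47],0]]'
python3 - <<'E'
from sim import *
s,q,p,T=now();tip=p+T.apply([0,0,.014]);print(s['t'],shelf(tip),q.round(2),info(T))
d=T.inv().apply(Ro.from_euler('z',S[2]).apply([1,0,0]));print('fwd',d.round(3))
print((T.inv().apply(world([-.014,-.015,.044])-tip)*1000).round(1))
E
```

```text
t: 17.92
eef_pos: [0.5866, -0.0352, 0.0545]
ee_rot: [2.953, 0.866, 2.953]
force: [-0.2, 0.3, -0.0]
width: 0.0007
gripper_force: 0.0
17.925 [-0.03426905 -0.01561587  0.04562025] [-0.48  0.33 -0.69 -2.1  -0.48  0.79] lean 0.880 az 0.185 tau 0.158
fwd [-0.647 -0.083  0.758]
[-11.9  -1.3  16.5]
```

```bash
python3 -m jog '[[-1,[-3,0,4],0],[-1,[-6,-1,8],0],[-1,[-9,-1,12],0],[-1,[-12,-1,16],0],[-1,[-12,-1,16],0]]'; python3 -m jog '[[-1,[-2,0,2],0],[-1,[-2,0,2],0]]'; python3 -m jog '[[-1,[-1,0,2],0],[-1,[-1,0,2],0]]'; python3 -c "
from sim import *
s,q,p,T=now();tip=p+T.apply([0,0,.014]);print(s['t'],shelf(tip),info(T))"
```

```text
t: 18.55
eef_pos: [0.6057, -0.036, 0.0521]
ee_rot: [2.952, 0.863, 2.952]
force: [-0.7, 1.1, 0.6]
width: 0.0006
gripper_force: 0.5
t: 18.8
eef_pos: [0.6079, -0.0362, 0.052]
ee_rot: [2.952, 0.862, 2.952]
force: [-2.7, -1.3, 1.5]
width: 0.0005
gripper_force: 1.1
t: 19.05
eef_pos: [0.6102, -0.0363, 0.0516]
ee_rot: [2.952, 0.863, 2.952]
force: [-2.4, 0.0, 2.7]
width: 0.0004
gripper_force: 1.5
19.05 [-0.01080696 -0.01365994  0.04270583] lean 0.878 az 0.186 tau 0.160
```

```bash
python3 -m jog '[[-1,[-1,0,1],0],[-1,[-1,0,1],0]]' | grep force; python3 -m jog '[[-1,[-1,0,1],0],[-1,[-1,0,1],0]]'| grep force;  python3 - <<'E'
from sim import *
from station import optics
import cv2
s,q,p,T=now();tip=p+T.apply([0,0,.014]);print(s['t'],shelf(tip))
a=optics.grab_frame('wrist')['color'][150:350,200:500,::-1];b=optics.grab_frame('side')['color'][140:240,240:340,::-1]
cv2.imwrite('pics/c3.png',np.hstack([cv2.resize(a,None,fx=1.6,fy=1.6),cv2.resize(b,(320,320),interpolation=2)]))
E
```

```text
force: [-3.7, -1.3, 1.6]
gripper_force: 1.7
force: [-3.1, -1.0, 2.0]
gripper_force: 1.6
19.55 [-0.00814374 -0.01347956  0.04280068]
```

View pics/c3.png

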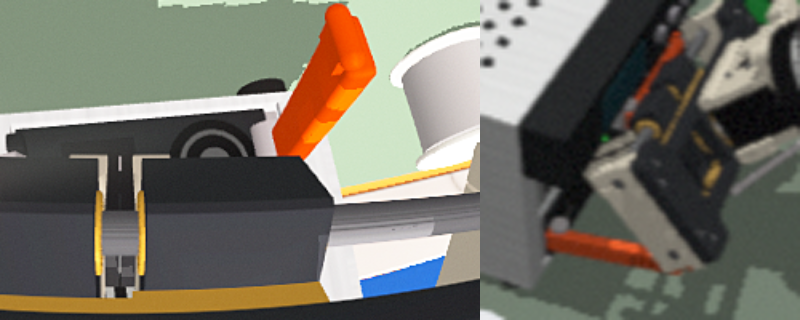

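The supply has slid nearly in with the lever still open, but the force is only 4 N, so the connector isn't met yet. I keep going in 1 mm steps until the force rises.

```bash
python3 -m jog '[[-1,[-1,0,1],0],[-1,[-1,0,1],0]]' | grep force:; python3 -m jog '[[-1,[-1,0,1],0],[-1,[-1,0,1],0]]'| grep force:;python3 -m jog '[[-1,[-1,0,1],0],[-1,[-1,0,1],0]]'| grep force:;  python3 -c "
from sim import *
s,q,p,T=now();tip=p+T.apply([0,0,.014]);print(s['t'],shelf(tip),info(T))"
```

```text
force: [-3.6, -1.7, 0.9]
gripper_force: 1.8
force: [-8.7, -3.4, 3.5]
gripper_force: 4.2
force: [-10.3, -2.6, 3.9]
gripper_force: 5.0
20.4 [-0.00519104 -0.01323013  0.04265128] lean 0.876 az 0.186 tau 0.159
```

The connector is met (10 N), so step 1 is done. Next I plan the backing off and the swing arc around the lever, checking IK and clearances.

```bash
cat > swing.py <<'E'
from sim import *
from clr import body,fin,sd,CT
s,q,p,T=now();tip=p+T.apply([0,0,.014]);Ts=(Ro.from_euler('z',-S[2])*T).as_matrix()
F=box=fin['closed']@Ts.T;B=body@Ts.T
def tcp(th,out=0,along=.062,zlow=.032):
    sup=.006*min(1,max(0,th/.8));pin=np.array([-.001-sup,.041])
    u=np.array([-np.sin(th),-np.cos(th)]);n=np.array([-np.cos(th),np.sin(th)])
    zt=zlow-F[:,2].min();m=(F[:,2]+zt<.047);G=F[m][:,:2];h=G@n;w=np.exp(-(h-h.min())/.0008);c=(G*w[:,None]).sum(0)/w.sum()
    t=pin+along*u+(.008+out)*n-c
    t=t+n*(0-((G@n).min()-c@n));return np.r_[t,zt]
def chk(t):
    X=B+t;sp=np.hypot(X[:,0]+.002,X[:,1]-.151)-.031;sp=sp[X[:,2]<.05];bo=np.hypot(X[:,0]+.069,X[:,1]-.229)-.024
    return 'ctl %.3f zmin %.3f spool %s bottle %.3f'%(sd(X,*CT),X[:,2].min(),sp.min().round(3) if len(sp) else '-',bo[X[:,2]<.115].min())
def rel(t): return (T.inv().apply(world(t)-p)*1000).round().astype(int).tolist()
E
python3 - <<'E'
from swing import *
t0=shelf(p);print('tcp',t0)
a=t0+[-.06,-.012,.055];b=tcp(1.4,.02)+[0,0,.06];b[0]-=.0
W=[('back',a),('up',np.array([-.10,.0,.12])),('over',b)]+[('pre',tcp(1.4,.012))]+[('%.2f'%h,tcp(h)) for h in(1.3,1.1,.9,.7,.5,.35,.2,.1,0)]
qq=q;pt=tip
off=T.apply([0,0,.014])
for n,t in W:
    qn,m=path(qq,pt,T,[world(t)+off],.02) if 0 else (solve(qq,world(t)+off,T,lo+.005,hi-.005),'')
    print(n,t.round(3),'rel',rel(t),chk(t),None if qn is None else qn.round(2));
    if qn is not None:qq=qn
E
```

```text
tcp [-0.01576088 -0.01521762  0.05161388]
back [-0.076 -0.027  0.107] rel [-3, 0, -82] ctl 0.052 zmin 0.099 spool - bottle 0.218 [-0.28  0.12 -0.63 -1.68 -0.26  0.17]
up [-0.1   0.    0.12] rel [4, 30, -105] ctl 0.077 zmin 0.112 spool - bottle 0.295 [-0.12  0.05 -0.66 -1.59 -0.13 -0.03]
over [-0.084  0.079  0.111] rel [3, 106, -76] ctl 0.060 zmin 0.103 spool - bottle 0.151 [-0.19  0.12 -0.7  -2.12 -0.22  0.56]
pre [-0.082  0.071  0.051] rel [47, 90, -37] ctl 0.060 zmin 0.043 spool 0.158 bottle 0.062 [-0.42  0.36 -0.9  -2.48 -0.62  1.17]
1.30 [-0.083  0.052  0.051] rel [47, 72, -41] ctl 0.061 zmin 0.043 spool 0.172 bottle 0.078 [-0.46  0.35 -0.88 -2.41 -0.6   1.12]
1.10 [-0.083  0.04   0.051] rel [47, 60, -42] ctl 0.061 zmin 0.043 spool 0.181 bottle 0.089 [-0.47  0.34 -0.86 -2.35 -0.58  1.07]
0.90 [-0.079  0.028  0.051] rel [43, 48, -41] ctl 0.056 zmin 0.043 spool 0.187 bottle 0.098 [-0.48  0.34 -0.83 -2.3  -0.56  1.02]
0.70 [-0.071  0.018  0.051] rel [38, 37, -36] ctl 0.049 zmin 0.043 spool 0.19 bottle 0.105 [-0.49  0.34 -0.8  -2.26 -0.54  0.97]
0.50 [-0.06   0.009  0.051] rel [31, 28, -29] ctl 0.039 zmin 0.043 spool 0.191 bottle 0.111 [-0.48  0.34 -0.76 -2.22 -0.52  0.92]
0.35 [-0.051  0.004  0.051] rel [24, 22, -23] ctl 0.031 zmin 0.043 spool 0.191 bottle 0.115 [-0.47  0.34 -0.73 -2.19 -0.5   0.88]
0.20 [-0.041 -0.     0.051] rel [18, 17, -17] ctl 0.022 zmin 0.043 spool 0.19 bottle 0.118 [-0.46  0.34 -0.71 -2.17 -0.48  0.85]
0.10 [-0.035 -0.002  0.051] rel [13, 14, -12] ctl 0.017 zmin 0.043 spool 0.189 bottle 0.120 [-0.45  0.35 -0.69 -2.16 -0.47  0.82]
0.00 [-0.027 -0.005  0.051] rel [9, 11, -7] ctl 0.011 zmin 0.043 spool 0.188 bottle 0.122 [-0.45  0.35 -0.67 -2.14 -0.46  0.8 ]
```

```bash
python3 -m jog '[[-1,[-1,0,-40],0],[-1,[-3,0,-82],0],[-1,[5,50,-75],0],[-1,[12,105,-68],0],[-1,[17,105,-63],0],[-1,[30,98,-50],0],[-1,[47,92,-37],0],[-1,[47,92,-37],0]]'
python3 - <<'E'
from swing import *
from station import optics
import cv2
print(s['t'],shelf(p),info(T),q.round(2))
for h in(1.3,1.2,1.1,1,.9,.8,.7,.6,.5,.4,.3,.2): print(h,rel(tcp(h)))
a=optics.grab_frame('wrist')['color'][100:350,180:500,::-1];b=optics.grab_frame('side')['color'][140:250,240:350,::-1]
cv2.imwrite('pics/c4.png',np.hstack([cv2.resize(a,None,fx=1.4,fy=1.4),cv2.resize(b,(350,350),interpolation=2)]))
E
```

```text
t: 21.4
eef_pos: [0.5622, 0.0584, 0.0493]
ee_rot: [2.949, 0.858, 2.948]
force: [-0.9, -0.2, 0.0]
width: 0.0004
gripper_force: 0.0
21.4 [-0.08109423  0.0720444   0.04928874] lean 0.874 az 0.186 tau 0.164 [-0.42  0.37 -0.9  -2.5  -0.62  1.17]
1.3 [0, -19, -6]
1.2 [0, -25, -7]
1.1 [-1, -32, -7]
1 [-3, -38, -6]
0.9 [-5, -43, -5]
0.8 [-7, -49, -4]
0.7 [-10, -54, -1]
0.6 [-14, -59, 2]
0.5 [-18, -64, 6]
0.4 [-22, -68, 10]
0.3 [-26, -71, 14]
0.2 [-30, -74, 19]
```

View pics/c4.png

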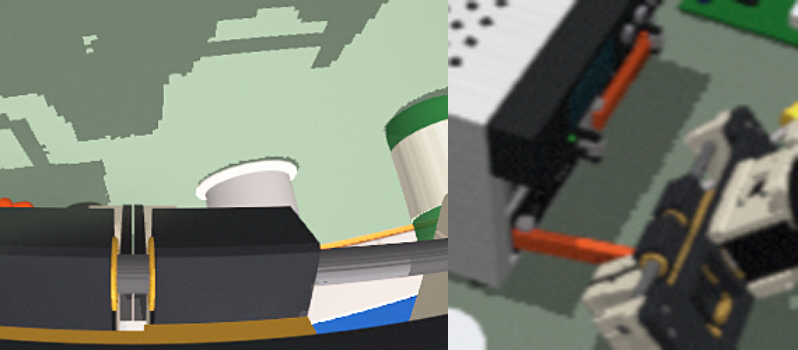

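The supply is in, the lever is still open, and the fingertips are left of it and clear of the spool. Now the swing.

```bash
python3 -m jog '[[-1,[0,-10,-4],0],[-1,[0,-19,-6],0],[-1,[0,-25,-7],0],[-1,[-1,-32,-7],0],[-1,[-3,-38,-6],0],[-1,[-5,-43,-5],0],[-1,[-7,-49,-4],0]]'; python3 -m jog '[[-1,[-3,-5,3],0],[-1,[-7,-10,6],0],[-1,[-11,-15,10],0]]'
python3 - <<'E'
from swing import *
print(s['t'],shelf(p),info(T))
for h in(.5,.4,.3,.2,.1,.05,0,-.05): print(h,rel(tcp(h)))
E
```

```text
t: 22.38
eef_pos: [0.5621, 0.0088, 0.0533]
ee_rot: [2.952, 0.863, 2.952]
force: [-0.4, 1.5, 0.8]
width: 0.0004
gripper_force: 0.5
t: 22.75
eef_pos: [0.5762, -0.007, 0.0533]
ee_rot: [2.952, 0.862, 2.952]
force: [-1.6, -0.4, -0.2]
width: 0.0003
gripper_force: 0.9
22.75 [-0.05885563  0.00899294  0.05329824] lean 0.878 az 0.186 tau 0.160
0.5 [3, 0, 1]
0.4 [-1, -4, 5]
0.3 [-5, -8, 9]
0.2 [-10, -11, 14]
0.1 [-14, -14, 18]
0.05 [-17, -15, 21]
0 [-19, -16, 23]
-0.05 [-21, -18, 26]
```

```bash
python3 -m jog '[[-1,[0,-3,4],0],[-1,[-4,-6,8],0],[-1,[-8,-9,12],0],[-1,[-10,-11,14],0]]'|grep force; python3 -m jog '[[-1,[-2,-1,2],0],[-1,[-3,-2,4],0],[-1,[-3,-2,4],0]]'|grep force;  python3 - <<'E'
from swing import *
from station import optics
import cv2
print(s['t'],shelf(p),info(T))
for h in(.1,.05,0,-.05): print(h,rel(tcp(h)),chk(tcp(h)))
a=optics.grab_frame('wrist')['color'][150:350,140:440,::-1];b=optics.grab_frame('side')['color'][140:240,240:340,::-1]
cv2.imwrite('pics/c5.png',np.hstack([cv2.resize(a,None,fx=1.6,fy=1.6),cv2.resize(b,(320,320),interpolation=2)]))
E
```

```text
force: [-2.7, 2.8, 2.9]
gripper_force: 2.6
force: [-2.7, 2.6, 3.8]
gripper_force: 2.5
23.625 [-0.03575471 -0.00126491  0.05040308] lean 0.879 az 0.187 tau 0.160
0.1 [-1, -1, 1] ctl 0.017 zmin 0.042 spool 0.189 bottle 0.120
0.05 [-3, -3, 3] ctl 0.014 zmin 0.042 spool 0.189 bottle 0.121
0 [-6, -4, 6] ctl 0.011 zmin 0.042 spool 0.188 bottle 0.122
-0.05 [-8, -6, 8] ctl 0.008 zmin 0.042 spool 0.189 bottle 0.123
```

View pics/c5.png

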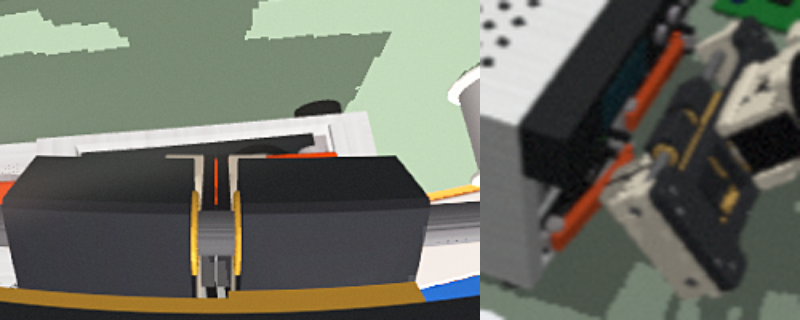

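The lever is at roughly 0.3 rad, following the fingertips, with only a few newtons. I press on in small steps.

```bash
python3 -m jog '[[-1,[-2,-2,2],0],[-1,[-4,-4,4],0],[-1,[-4,-4,4],0]]'|grep force; python3 -m jog '[[-1,[-2,-2,2],0],[-1,[-2,-2,2],0]]'|grep force;python3 -m jog '[[-1,[-2,-2,2],0],[-1,[-2,-2,2],0]]'|grep force;  python3 -c "
from swing import *
print(s['t'],shelf(p),info(T),chk(shelf(p)))"
```

```text
force: [-7.0, 6.6, 2.1]
gripper_force: 4.2
force: [-2.0, 1.5, -1.3]
gripper_force: 1.4
force: [-6.3, 4.6, 1.0]
gripper_force: 3.8
24.6 [-0.02562086 -0.00791179  0.04917679] lean 0.876 az 0.188 tau 0.161 ctl 0.010 zmin 0.041 spool 0.176 bottle 0.125
```

```bash
python3 -m jog '[[-1,[-1,-1,2],0],[-1,[-1,-1,2],0]]'|grep force; python3 -m jog '[[-1,[-1,-1,1],0],[-1,[-1,-1,1],0]]'|grep force;python3 -m jog '[[-1,[-1,-1,1],0],[-1,[-1,-1,1],0]]'|grep force;  python3 -c "
from swing import *
print(s['t'],shelf(p),info(T),chk(shelf(p)))"
```

```text
force: [-14.9, 6.1, 8.2]
gripper_force: 8.6
force: [-23.0, 7.8, 14.7]
gripper_force: 12.4
force: [-27.1, 11.5, 16.5]
gripper_force: 14.1
25.35 [-0.02453045 -0.00836689  0.04759254] lean 0.873 az 0.193 tau 0.162 ctl 0.010 zmin 0.040 spool 0.17 bottle 0.126
```

Run:
```python
from swing import *
from h import proj
from station import optics
import cv2
a=optics.grab_frame('wrist')['color'][160:310,140:400,::-1].copy();f=optics.grab_frame('side');b=f['color'][:,:,::-1].copy()
b=cv2.resize(b[150:230,250:320],(525,600),interpolation=2)
pin=np.array([-.001,.041]);
for th,col in((0,(0,255,0)),(.2,(255,0,0))):
    u=np.array([-np.sin(th),-np.cos(th)]);n=np.array([-np.cos(th),np.sin(th)])
    P=[world(np.r_[pin+l*u+.008*n,.047]) for l in(0,.04,.064,.082)]
    for c in proj(f,P): cv2.circle(b,tuple(((c-[250,150]+.5)*7.5).astype(int)),3,col,-1)
a=cv2.resize(a,(275,160))
cv2.imwrite('pics/c6.png',np.hstack([b,np.vstack([a,cv2.resize(a[:, 60:220],(275,440))])]))
# shelf-plane numbers for both colours
print(s['force'],s['moment'])
```

```text
[-27.10588888  11.46951523  16.53239075] [2.41051517 3.94790934 3.2771209 ]
```

View pics/c6.png

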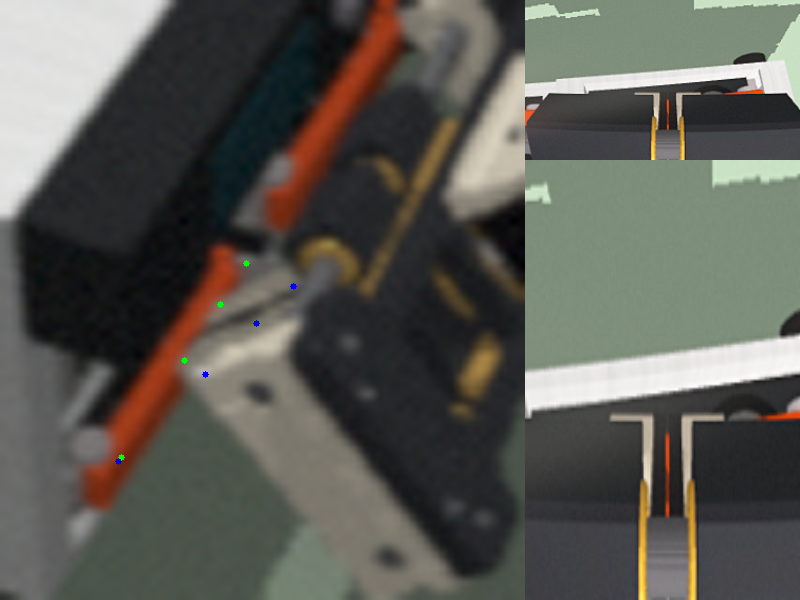

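The lever lies along the supply's face, parallel to the shut one at the right (side crop: its edge runs (100,490) → (225,250)). I back straight off and check numerically that it stays shut.

```bash
python3 -m jog '[[-1,[-1,0,1],0],[-1,[-1,0,1],0]]'|grep force; python3 -m jog '[[-1,[6,1,-8],0],[-1,[13,2,-20],0],[-1,[15,2,-60],0],[-1,[15,2,-110],0],[-1,[15,2,-110],0],[-1,[15,2,-110],0]]'
python3 - <<'E'
from swing import *
from h import proj
from station import optics
import cv2
f=optics.grab_frame('side');g=f['color'].astype(int);np.savez('end.npz',**f)
m=((g[...,0]>120)&(g[...,1]<g[...,0]*.5)&(g[...,2]<g[...,0]*.4)).astype(np.uint8);m[:150]=0;m[245:]=0;m[:,:250]=0;m[:,345:]=0
n,l,st,c=cv2.connectedComponentsWithStats(m)
def mask(dx,dy,th,sup,h=.039):
    pin=np.array([-.001-sup+dx,.041+dy]);u=np.array([-np.sin(th),-np.cos(th)]);nn=np.array([-np.cos(th),np.sin(th)])
    P=[world(np.r_[pin+a*u+b*nn,z_]) for a in(0,.082) for b in(0,.008) for z_ in(h-.008,h+.008)]
    return proj(f,P)
for i in range(1,n):
    if st[i,4]<15:continue
    ys,xs=np.where(l==i);X=np.c_[xs,ys]-c[i];_,_,V=np.linalg.svd(X,full_matrices=False);d=V[0]*np.sign(V[0][0])
    print('blob',st[i],c[i].round(1),'dir deg %.1f'%np.degrees(np.arctan2(d[1],d[0])))
for th,sup in((0,0),(.05,0),(.15,.002),(.3,.004)):
    P=mask(0,0,th,sup);cc=P.mean(0);H=cv2.convexHull(P.astype(np.float32)*8).astype(int);im=np.zeros((3360,4480),np.uint8);cv2.fillConvexPoly(im,H,1)
    ys,xs=np.where(im);X=np.c_[xs,ys]/8.;X0=X-X.mean(0);d=np.linalg.svd(X0,full_matrices=False)[2][0];d=d*np.sign(d[0]);print(th,X.mean(0).round(1),'dir %.1f'%np.degrees(np.arctan2(d[1],d[0])),'box',X.min(0).round(1),X.max(0).round(1))
print(s['t'],s['force'])
E
```

```text
force: [-35.8, 8.0, 23.2]
gripper_force: 18.1
t: 26.45
eef_pos: [0.5216, -0.033, 0.1111]
ee_rot: [2.953, 0.868, 2.954]
force: [0.2, 0.6, 0.3]
width: 0.0001
gripper_force: 0.0
blob [286 150  17  27  79] [295.1 162.6] dir deg -58.5
blob [262 184  21  31 101] [273. 198.] dir deg -56.9
0 [272.3 199.7] dir -58.2 box [262.1 183.5] [282.4 215.6]
0.05 [273.1 199.9] dir -55.1 box [262.1 184. ] [284.  215.8]
0.15 [275.5 201. ] dir -49.0 box [263.  185.6] [288.  216.4]
0.3 [278.5 202.7] dir -40.3 box [263.9 188.4] [293.1 217. ]
26.45 [0.15271814 0.63454836 0.27580229]
```

```bash
python3 -m jog '[[-1,[5,0,-60],0],[-1,[5,0,-60],0],[-1,[5,0,-60],0],[-1,[5,0,-60],0],[-1,[5,0,-60],0],[-1,[5,0,-60],0]]' | grep -E 't:|force:'
python3 - <<'E'
from swing import *
from h import proj
from station import optics
import cv2
def blobs(f):
    g=f['color'].astype(int);m=((g[...,0]>120)&(g[...,1]<g[...,0]*.5)&(g[...,2]<g[...,0]*.4)).astype(np.uint8);m[:130]=0;m[245:]=0;m[:,:250]=0;m[:,345:]=0
    n,l,st,c=cv2.connectedComponentsWithStats(m)
    for i in range(1,n):
        if st[i,4]<15:continue
        ys,xs=np.where(l==i);X=np.c_[xs,ys]-c[i];d=np.linalg.svd(X,full_matrices=False)[2][0];print(st[i],c[i].round(1),'%.1f'%np.degrees(np.arctan2(d[1]*np.sign(d[0]),abs(d[0]))))
f=optics.grab_frame('side');blobs(dict(np.load('side0.npz')));print();blobs(f)
for y0,h in((.041,.039),(-.082,.039),(-.082,.087),(-.079,.085)):
    P=[world([-.001-b,y0-a,h+e]) for a in(0,.082) for b in(0,.008) for e in(-.008,.008)];P=proj(f,P)
    im=np.zeros((3360,4480),np.uint8);cv2.fillConvexPoly(im,cv2.convexHull(P.astype(np.float32)*8).astype(int),1);ys,xs=np.where(im);X=np.c_[xs,ys]/8.;d=np.linalg.svd(X-X.mean(0),full_matrices=False)[2][0]
    print('pred',y0,h,X.mean(0).round(1),'%.1f'%np.degrees(np.arctan2(d[1]*np.sign(d[0]),abs(d[0]))),X.min(0).round(1),X.max(0).round(1))
E
```

```text
t: 27.25
ee_rot: [2.946, 0.87, 2.948]
force: [0.2, -0.3, 0.1]
gripper_force: 0.0
[286 152  17  24  65] [294.9 162.9] -57.4
[272 216  46   9 152] [295.7 219.9] 8.7

[286 150  17  27  77] [295.1 162.5] -58.3
[262 184  21  30  94] [272.9 197.9] -57.0
pred 0.041 0.039 [272.3 199.7] -58.2 [262.1 183.5] [282.4 215.6]
pred -0.082 0.039 [295.4 163.8] -58.7 [286.8 149.6] [304.2 177.9]
pred -0.082 0.087 [295.7 147.3] -57.6 [286.6 133. ] [304.9 161.6]
pred -0.079 0.085 [295.1 148.9] -57.7 [286.  134.5] [304.2 163.2]
```

The lever stays put with the hand off. It matches the predicted shut position to about a degree in the image and hasn't moved between two frames 0.8 s apart. Handing in.

```bash
python3 -c "
from station import order
print(order.job_done())"
```

```text
the job is handed in; nothing more can be done
None
```

The supply was pushed in to the connector with its lever open, and the lever was then swung shut with a final push of about 36 N along the shelf. After the hand was off, it stayed shut across two camera checks 0.8 s apart. The job was handed in at about 27 s, and no verdict came back.

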